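Fill and close a ballast housing

TASK

Tip all six steel balls from the scoop into the pocket of the orange lower housing half, then stand the scoop back on the bench. Then set the orange upper half on the two dowels, fully home with no gap, and press it down firmly with at least 10 N; finish while the gripper is still on it and holding the pair pressed together. Leave the tape measure, the mug and the stone offcut where they are.

Things in the scene. Friction and masses are not known exactly. Their poses are not given: they have to be found in the camera images.
- lower_face (a point): Centre of the flat upper (parting) face of the fixed lower housing half, 46 mm above the bench; z is up. A square pocket, 100 x 100 mm and 26 mm deep, opens in the middle of the face. On the x axis, 62.5 mm either side of this point, stand two steel dowels, 10 mm diameter, 12 mm tall, the top 5 mm tapering to 4 mm diameter.
- lower_half: Lower half of an orange plastic ballast housing, 150 (x) x 116 (y) mm, screwed to a 164 x 136 x 12 mm plywood board that is fixed to the bench; origin on the bench under the middle, axes as lower_face.
- upper_grip (a point): Point on the centre line of the upper half's grip block, 40 mm above its parting face; z is up. The block is 70 (x) x 28 (y) mm, from 20 to 55 mm above the parting face, ribbed black on its two long sides, in the middle of the plate.
- upper_face (a point): Centre of the upper half's parting face (its underside), 40 mm below upper_grip, same axes. Two dowel holes, 12 mm diameter with 2 mm chamfers, 14 mm deep, lie in this face 62.5 mm either side of the point along x.
- upper_half: Upper half of the housing, a loose orange shell (about 0.3 kg), lying open side (parting face) down on the bench: a plate 150 (x) x 116 (y) x 20 mm, hollow below, with a grip block on top. It fits the lower half either way round. Origin and axes as upper_face.
- scoop_handle (a point): Middle of the scoop's black handle bar, 68 (x) x 16 (y) x 18 mm high, which runs along the scoop's x axis over the pan, 92 mm above the scoop's underside (bar from 83 to 101 mm); z is up.
- scoop_lip (a point): Middle of the scoop's open pouring lip, at its -x end: 87.5 mm to -x of scoop_handle and 72 mm below it in the scoop's axes.
- scoop: Rigid aluminium scoop (about 0.25 kg) standing on the bench. Pan 65 mm wide (y), side walls 48 mm high, flat floor, then a ramp rising at 20 degrees to the lip at -x. Tipped -x end down beyond 20 degrees, the balls roll out; by 38 to 40 degrees it empties. Origin under the floor, 3 mm to -x of and 92 mm below scoop_handle.
- ball_0_center (a point): Centre of a steel ballast ball, 18 mm diameter, 24 g, at the start in the scoop.
- ball_1_center (a point): Centre of another steel ballast ball, 18 mm diameter, 24 g, at the start in the scoop.
- ball_2_center (a point): Centre of another steel ballast ball, 18 mm diameter, 24 g, at the start in the scoop.
- ball_3_center (a point): Centre of another steel ballast ball, 18 mm diameter, 24 g, at the start in the scoop.
- ball_4_center (a point): Centre of another steel ballast ball, 18 mm diameter, 24 g, at the start in the scoop.
- ball_5_center (a point): Centre of another steel ballast ball, 18 mm diameter, 24 g, at the start in the scoop.
- tape_measure: Yellow tape measure, 55 x 85 x 62 mm, bystander; origin under its middle.
- yellow_mug: Yellow plastic mug, 84 x 107 x 88 mm, bystander; origin under its middle.
- offcut_b: Pale limestone offcut, 60 x 68 x 55 mm, bystander; origin under its middle.

How it is judged:
On the way, in this order (a step that is already met when the one before it is completed fails the run):
1. all six balls lie in the pocket of the lower half (x of ball_0_center in the frame of lower_face between -0.05 and 0.05 m and y of ball_0_center in the frame of lower_face between -0.05 and 0.05 m and z of ball_0_center in the frame of lower_face between -0.03 and 0.006 m and x of ball_1_center in the frame of lower_face between -0.05 and 0.05 m and y of ball_1_center in the frame of lower_face between -0.05 and 0.05 m and z of ball_1_center in the frame of lower_face between -0.03 and 0.006 m and x of ball_2_center in the frame of lower_face between -0.05 and 0.05 m and y of ball_2_center in the frame of lower_face between -0.05 and 0.05 m and z of ball_2_center in the frame of lower_face between -0.03 and 0.006 m and x of ball_3_center in the frame of lower_face between -0.05 and 0.05 m and y of ball_3_center in the frame of lower_face between -0.05 and 0.05 m and z of ball_3_center in the frame of lower_face between -0.03 and 0.006 m and x of ball_4_center in the frame of lower_face between -0.05 and 0.05 m and y of ball_4_center in the frame of lower_face between -0.05 and 0.05 m and z of ball_4_center in the frame of lower_face between -0.03 and 0.006 m and x of ball_5_center in the frame of lower_face between -0.05 and 0.05 m and y of ball_5_center in the frame of lower_face between -0.05 and 0.05 m and z of ball_5_center in the frame of lower_face between -0.03 and 0.006 m), for 0.2 s.
2. the scoop stands upright on the bench, empty, and is let go (height (world z) of scoop below 0.006 m and angle between scoop's own z axis and vertical below 0.1 rad and contact force between the fingers and scoop below 0.1 N), for 0.2 s.
At the end, for the whole second after the job is handed in: All six balls are in the pocket; the upper half sits on the dowels within 3 mm sideways, 3 mm of closed, 0.06 rad in yaw, 0.03 rad in tilt; the fingers touch it (over 3 N) and the halves press together with over 8 N, its weight included; the scoop stands upright on the bench, at rest (all of step 1 and horizontal distance between upper_face and lower_face below 0.003 m and z of upper_face in the frame of lower_face between -0.003 and 0.003 m and angle between the z axis of upper_face and the z axis of lower_face, either way round below 0.03 rad and angle between the x axis of upper_face and the x axis of lower_face, either way round below 0.06 rad and contact force between upper_half and lower_half above 8 N and contact force between the fingers and upper_half above 3 N and height (world z) of scoop between -0.006 and 0.006 m and angle between scoop's own z axis and vertical below 0.1 rad and linear speed of scoop below 0.02 m/s and linear speed of upper_half below 0.01 m/s); the arm keeps its last pose, push and grip.
It fails at once if the yellow tape measure is moved by more than 30 mm (distance of tape_measure from where it was at the start of the episode above 0.03 m).
It fails at once if the yellow mug is moved by more than 30 mm (distance of yellow_mug from where it was at the start of the episode above 0.03 m).
It fails at once if the limestone offcut is moved by more than 30 mm (distance of offcut_b from where it was at the start of the episode above 0.03 m).
It also fails if it takes over 72 s, if anything falls off the work surface, if the arm or the gripper's body presses on something with over 40 N, if the wrist force passes 120 N, or if a joint passes its speed limit or range.

ROBOT

A 7-joint arm with a two-finger parallel gripper is mounted at the origin on a cart in front of the work surface, level with it; the furniture and walls round the work are solid. World frame = base frame: x ahead of the robot, y to its left, z up, the work surface at z = 0. Lengths are in m, angles in rad, forces in N, time in s.
With the tool pointing down it reaches from about 0.425 to 0.875 m from the base axis. Payload 4.7 kg.
Tool frame: the origin (TCP) lies midway between the tips of the shut fingers; the grasp point (between the pads) lies 19 mm behind it; z points along the fingers, y is the line along which they close (so a half turn about z gives the same grasp; the last joint's range is limited). The gripper opens to 87 mm and grips with 3 to 60 N. Pads are 19 mm wide; open, the fingers measure 117 mm over their backs; the gripper's body (75 mm by 190 mm) begins 51 mm behind the grasp point.
Start: joints at [-1.27, 0.321, -0.07, 1.45, 0.023, 1.371, -0.057], TCP at [0.184, 0.623, 0.223] pointing down, gripper open.
Joint ranges: [-2.86, 2.86], [-0.3, 2.09], [-1.38, 1.24], [0.06, 2.45], [-1.56, 4.7], [0.09, 2.05], [-2.69, 2.69]. Speed limits (rad/s): [2.57, 2.57, 3.14, 3.14, 3.14, 3.14, 3.14].

INTERFACE

Orientations are given as a rotation vector (axis times angle).
In Python, from plant import state, viewer, job_done gives the robot as it stands.
- The arm moves only by the tool carry_out, never from a script. Its argument "commands" is a list of rows, each an object of numbers: "tx", "ty", "tz": the shift along the tool's x, y, z in cm; "ax", "ay", "az": the turn, a rotation vector about the tool's x, y, z in degrees. A call has 1 to 20 rows; each row shifts and turns the commanded pose from where the row before left it, along the tool's axes as they then stand; what a row does not reach is not made up. A row lasts 1/10 s, in which the tool goes at most 50 mm and 8.59 degrees, less where a joint would pass 70% of its speed; a pose out of reach is approached as far as the arm can. A call is refused whole if a number of a shift passes 5 or a number of a turn 8.59, either way. A call with a gripper value outside its range is refused whole. "gripper" is the closure in counts, from 0 (fully open) to 255 (shut), set as the call begins (left out, the last holds). The fingers move at their own pace and stop on an object; the grip force is fixed at half the most. Time passes only in rows, so rows that do not move let the fingers close. It gives the time, the measured TCP pose, the force, the opening and the grip force at its end, in the units of the state.
- state(): the state, without advancing time (a new reading comes with each control period).
- viewer.snapshot(name): name is "scene" or "side" or "wrist"; returns a dict with "image" (420x560x3 uint8, red, green, blue), "camera_matrix" (3x3 intrinsics, pixels), "R" (3x3) and "t" (3): a world point X has camera coordinates R X + t; the wrist camera has in their place "tool_from_camera" (4x4, takes a point from camera to tool coordinates, whose origin is the TCP and whose axes are the flange's). Camera axes: x right, y down, z forward; pixel columns grow to the right and rows downward; lengths in m; the calibration is good to about 2 mm. A picture is of the moment at which its call begins: read the wrist's pose just before it. There is no depth.
- job_done(): hands the job in; it is judged then, once.
The state is a dict: "clock": time; "joint_positions": joint angles; "qvel": joint speeds; "effort": joint torques, N m; "tcp_pos": TCP position; "ee_rot": TCP orientation; "wrist_force": force on the tool from outside, world axes, zero at the start; "ft_torque": the same for the moment, N m; "gripper_width": finger opening in m; "grasp_force": force on a finger pad.
Only numpy, scipy, OpenCV 4.12 (cv2) and the standard library are available. Lean on these libraries where they do the work, as an engineer would, in place of code of your own. Each camera call takes 0.05 s, during which the arm holds its last target. There are 200 camera calls.

## Working session

There is one attempt and no reset: what is moved stays moved. The work goes in short steps, Python scripts to look and compute and a tool call to move; the robot and the scene stay as the last step left them, time stands still between calls to the robot, and variables do not carry over. Pictures are saved under pics/ and viewed, at most 10 in all, crops included, and the job is handed in when it is done.

Besides the shell and the picture viewer there is one more tool, called in YAML: its name, and indented under it one key for each argument. carry_out: Moves the arm, as the interface text tells. Its arguments: {"type":"object","properties":{"commands":{"type":"array"},"gripper":{"type":"number"}},"required":["commands"]}

```bash
ls; mkdir -p pics; python3 - <<'E'
from plant import state, viewer
import cv2,numpy as np,pickle
s=state(); print({k:np.round(v,3) for k,v in s.items()})
d={}
for n in ["scene","side"]:
    d[n]=viewer.snapshot(n); print(n,np.round(d[n]["camera_matrix"],1).tolist(),np.round(d[n]["R"],3).tolist(),np.round(d[n]["t"],3))
pickle.dump(d,open("d0.pkl","wb"))
im=np.vstack([d[n]["image"] for n in d])
for n in d: cv2.imwrite(f"pics/{n}0.png",d[n]["image"][:,:,::-1])
E
```

```text
pics
{'clock': np.float64(0.0), 'joint_positions': array([-1.27 ,  0.322, -0.07 ,  1.452,  0.023,  1.371, -0.057]), 'qvel': array([-0.001,  0.002, -0.   , -0.001,  0.   , -0.001, -0.001]), 'effort': array([ 0.0000e+00, -4.9129e+01, -4.0400e-01, -3.1252e+01, -6.4000e-02,
        4.4000e-02,  0.0000e+00]), 'tcp_pos': array([0.184, 0.623, 0.221]), 'ee_rot': array([-4.490e-01, -3.109e+00,  3.000e-03]), 'wrist_force': array([ 0.417, -0.56 , -0.388]), 'ft_torque': array([ 0.016, -0.032, -0.008]), 'grasp_force': np.float64(0.0), 'gripper_width': np.float64(0.087)}
scene [[412.1, 0.0, 275.6], [0.0, 412.1, 213.3], [0.0, 0.0, 1.0]] [[0.843, -0.538, -0.015], [-0.229, -0.332, -0.915], [0.487, 0.775, -0.403]] [-0.439  0.199  0.857]
side [[401.8, 0.0, 283.8], [0.0, 401.8, 216.4], [0.0, 0.0, 1.0]] [[0.815, -0.578, 0.02], [-0.304, -0.457, -0.836], [0.493, 0.676, -0.548]] [-0.44   0.244  1.038]
```

View pics/scene0.png

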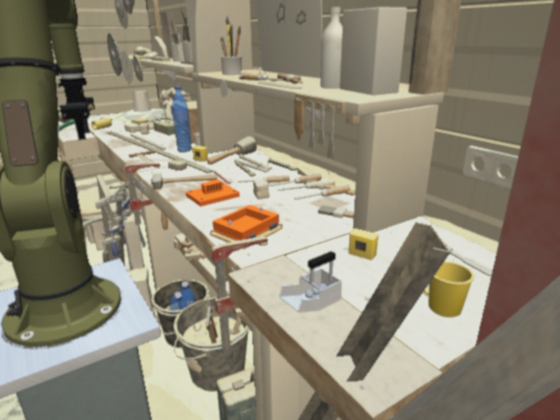

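View pics/side0.png

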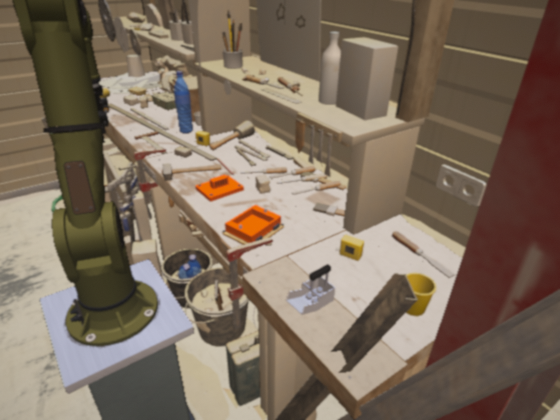

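The scene view shows the scoop near (315,285) with its black handle at (322,264), the lip pointing left. The lower half is at (247,222), the upper half at (212,192), the tape at (363,243), the mug at (450,290) and the offcut at about (262,188). The side view shows the same layout. Next I'll get coarse positions from the colour masks.

```bash
cat > h.py <<'E'
import numpy as np,cv2
from scipy.spatial.transform import Rotation as Rn
def cam(s,st=None):
    """K, R(world->cam), t"""
    if "R" in s: return s["camera_matrix"],np.array(s["R"]),np.array(s["t"])
    T=np.eye(4);T[:3,:3]=Rn.from_rotvec(st["ee_rot"]).as_matrix();T[:3,3]=st["tcp_pos"]
    W=np.linalg.inv(T@np.array(s["tool_from_camera"])); return s["camera_matrix"],W[:3,:3],W[:3,3]
def plane(c,uv,z):
    K,R,t=c; uv=np.atleast_2d(uv).astype(float)
    d=(R.T@np.linalg.inv(K)@np.c_[uv,np.ones(len(uv))].T).T; o=-R.T@t
    return o+d*((z-o[2])/d[:,2])[:,None]
def proj(c,X):
    K,R,t=c; p=(np.atleast_2d(X)@R.T+t)@K.T; return p[:,:2]/p[:,2:]
def tri(c1,u1,c2,u2):
    P=[K@np.c_[R,t] for K,R,t in (c1,c2)]
    X=cv2.triangulatePoints(*P,np.array(u1,float).reshape(2,1),np.array(u2,float).reshape(2,1)); return (X[:3]/X[3]).ravel()
def blobs(m,amin=30):
    n,l,s,c=cv2.connectedComponentsWithStats(m.astype(np.uint8)); return [(i,s[i],c[i],l==i) for i in range(1,n) if s[i][4]>amin]
def orange(im):
    h=cv2.cvtColor(im,cv2.COLOR_RGB2HSV); return (h[...,0]<14)&(h[...,1]>170)&(h[...,2]>90)
E
python3 - <<'E'
from h import *; import pickle
d=pickle.load(open("d0.pkl","rb"))
C={}
for n in d:
    c=cam(d[n]);im=d[n]["image"]; print(n,"cam at",np.round(-c[1].T@c[2],2))
    for i,s,ce,m in blobs(orange(im),150):
        q=cv2.boxPoints(cv2.minAreaRect(np.argwhere(m)[:,::-1].astype(np.float32)))
        print("or",s,np.round(ce,1),np.round(plane(c,ce,.04),3)); C.setdefault(n,[]).append(ce)
    g=im.max(2)<60; g[:, :200]=0; g[:200]=0;g[300:]=0;g[:,345:]=0
    for i,s,ce,m in blobs(g,60): print("bk",s,np.round(ce,1),np.round(plane(c,ce,.092),3))
    hs=cv2.cvtColor(im,cv2.COLOR_RGB2HSV); y=(hs[...,0]>18)&(hs[...,0]<32)&(hs[...,1]>170)&(hs[...,2]>110);y[:220]=0;y[:,300:]&=True
    for i,s,ce,m in blobs(y,100): print("ye",s,np.round(ce,1),np.round(plane(c,ce,.035),3))
    print("offcut",plane(c,(262,188) if n=="scene" else (263,184),.03).round(3))
E
```

```text
scene cam at [-0.   -0.83  0.52]
or [187 180  51  25 700] [211.8 192.5] [[0.498 0.353 0.04 ]]
or [ 214  206   64   33 1298] [245.3 222.4] [[0.477 0.086 0.04 ]]
bk [309 253  26  15 189] [321.3 259.8] [[ 0.467 -0.261  0.092]]
ye [433 285  32  31 653] [448.4 301.3] [[ 0.634 -0.449  0.035]]
offcut [[0.669 0.318 0.03 ]]
side cam at [-0.08 -0.84  0.78]
or [196 175  47  25 475] [219.3 186.9] [[0.503 0.37  0.04 ]]
or [226 206  54  36 841] [252.4 223.5] [[0.478 0.092 0.04 ]]
bk [200 255   9  13  72] [204.6 260.9] [[ 0.24  -0.054  0.092]]
bk [310 266  20  14 114] [319.6 272.5] [[ 0.465 -0.262  0.092]]
ye [341 241  21  18 189] [351.5 249.5] [[ 0.657 -0.187  0.035]]
ye [408 275  24  18 297] [419.  282.9] [[ 0.708 -0.399  0.035]]
ye [410 295  21  20 242] [419.8 304.5] [[ 0.644 -0.453  0.035]]
offcut [[0.662 0.314 0.03 ]]
```

carry_out:
  commands:
    - {"tx": -4, "ty": -0.4, "tz": -1.2, "az": 3.6}
    - {"tx": -4, "ty": -0.4, "tz": -1.2, "az": 3.6}
    - {"tx": -4, "ty": -0.4, "tz": -1.2, "az": 3.6}
    - {"tx": -4, "ty": -0.4, "tz": -1.2, "az": 3.6}
    - {"tx": -4, "ty": -0.4, "tz": -1.2, "az": 3.6}
    - {"tx": -4, "ty": -0.4, "tz": -1.2, "az": 3.6}
    - {"tx": -4, "ty": -0.4, "tz": -1.2, "az": 3.6}
    - {"tx": -4, "ty": -0.4, "tz": -1.2, "az": 3.6}
    - {"tx": -4, "ty": -0.4, "tz": -1.2, "az": 3.6}
    - {"tx": -4, "ty": -0.4, "tz": -1.2, "az": 3.6}
    - {"tx": -4, "ty": -0.4, "tz": -1.2, "az": 3.6}
    - {"tx": -4, "ty": -0.4, "tz": -1.2, "az": 3.6}
    - {"tx": -4, "ty": -0.4, "tz": -1.2, "az": 3.6}
    - {}

```text
schema error: expected keys tx, ty, tz, ax, ay, az
```

```bash
cat > look.py <<'E'
import sys,pickle; from h import *; from plant import state,viewer
def look(name):
    st=state(); s=viewer.snapshot("wrist"); pickle.dump((st,s),open(name+".pkl","wb"))
    cv2.imwrite(f"pics/{name}.png",s["image"][:,:,::-1])
    R=Rn.from_rotvec(st["ee_rot"]).as_matrix()
    print("t",round(float(st["clock"]),2),"tcp",np.round(st["tcp_pos"],4),"x az",np.degrees(np.arctan2(R[1,0],R[0,0])).round(2),"zdir",R[:,2].round(4),"q",np.round(st["joint_positions"],2),"F",np.round(st["wrist_force"],1))
    return st,s,cam(s,st)
if __name__=="__main__": st,s,c=look(sys.argv[1]); print(np.round(s["tool_from_camera"],3).tolist(), np.round(s["camera_matrix"],1).tolist())
E
python3 look.py w1
```

```text
t 0.1 tcp [0.1838 0.623  0.2216] x az 163.57 zdir [-4.0e-04 -1.6e-03 -1.0e+00] q [-1.27  0.32 -0.07  1.45  0.02  1.37 -0.06] F [-0.2 -0.3 -0. ]
[[0.001, -0.952, -0.306, 0.085], [1.0, 0.001, 0.001, 0.0], [-0.001, -0.306, 0.952, -0.163], [0.0, 0.0, 0.0, 1.0]] [[355.4, 0.0, 279.7], [0.0, 355.4, 207.8], [0.0, 0.0, 1.0]]
```

carry_out:
  commands:
    - {"tx": -4, "ty": -0.4, "tz": -1.2, "ax": 0, "ay": 0, "az": 3.6}
    - {"tx": -4, "ty": -0.4, "tz": -1.2, "ax": 0, "ay": 0, "az": 3.6}
    - {"tx": -4, "ty": -0.4, "tz": -1.2, "ax": 0, "ay": 0, "az": 3.6}
    - {"tx": -4, "ty": -0.4, "tz": -1.2, "ax": 0, "ay": 0, "az": 3.6}
    - {"tx": -4, "ty": -0.4, "tz": -1.2, "ax": 0, "ay": 0, "az": 3.6}
    - {"tx": -4, "ty": -0.4, "tz": -1.2, "ax": 0, "ay": 0, "az": 3.6}
    - {"tx": -4, "ty": -0.4, "tz": -1.2, "ax": 0, "ay": 0, "az": 3.6}
    - {"tx": -4, "ty": -0.4, "tz": -1.2, "ax": 0, "ay": 0, "az": 3.6}
    - {"tx": -4, "ty": -0.4, "tz": -1.2, "ax": 0, "ay": 0, "az": 3.6}
    - {"tx": -4, "ty": -0.4, "tz": -1.2, "ax": 0, "ay": 0, "az": 3.6}
    - {"tx": -4, "ty": -0.4, "tz": -1.2, "ax": 0, "ay": 0, "az": 3.6}
    - {"tx": -4, "ty": -0.4, "tz": -1.2, "ax": 0, "ay": 0, "az": 3.6}
    - {"tx": -4, "ty": -0.4, "tz": -1.2, "ax": 0, "ay": 0, "az": 3.6}
    - {"tx": 0, "ty": 0, "tz": 0, "ax": 0, "ay": 0, "az": 0}

```text
clock: 1.55
tcp_pos: [0.5551, 0.2641, 0.3808]
ee_rot: [1.661, 2.66, 0.001]
wrist_force: [0.3, -0.1, 0.6]
gripper_width: 0.0873
grasp_force: 0.0
```

```bash
python3 look.py w1|head -1
```

```text
t 1.55 tcp [0.5551 0.2641 0.3808] x az 116.02 zdir [ 0.0049 -0.0023 -1.    ] q [-0.74  0.22  0.32  1.28 -0.06  1.65  0.02] F [ 0.3 -0.1  0.6]
```

View pics/w1.png

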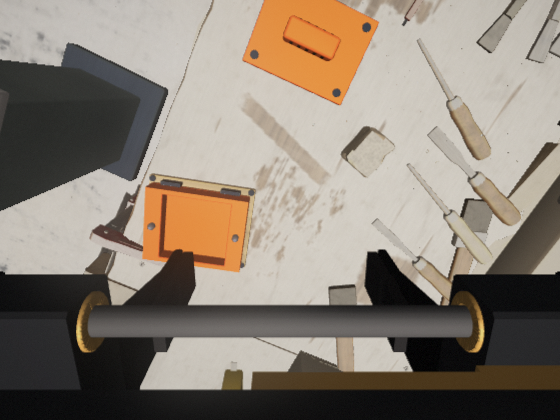

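The wrist view shows the lower half with corners near (147,185), (250,190), (243,271) and (143,262), and dowels at about (152,226) and (235,238). The upper half's grip block is at (312,37), and the offcut is at (368,152). I'll measure both halves from this picture.

```bash
python3 - <<'E'
from h import *; import pickle
st,s=pickle.load(open("w1.pkl","rb")); c=cam(s,st); im=s["image"]
o=orange(im)
for i,b,ce,m in blobs(o,1500):
    f=cv2.morphologyEx(m.astype(np.uint8),cv2.MORPH_CLOSE,np.ones((9,9)))
    cn=max(cv2.findContours(f,0,2)[0],key=cv2.contourArea)
    r=cv2.minAreaRect(cn); print(b,np.round(ce,1),np.round(r,1) if 0 else r)
    hull=cv2.convexHull(cn); ap=cv2.approxPolyDP(hull,6,True)[:,0]; print("poly",ap.tolist())
    z=.046 if ce[1]>150 else .02
    print(plane(c,ap,z)[:,:2].round(4).tolist())
g=im.astype(int); nd=((g.max(2)-g.min(2))<70)
for u,v in [(152,226),(235,238)]:
    w=nd[v-9:v+10,u-9:u+10]; 
    for i,b,ce,m in blobs(w,8):
        p=ce+[u-9,v-9]; print("dowel",b[4],p.round(1),plane(c,p,.055).round(4))
E
```

```text
dowel 42 [150.9 226. ] [[0.4308 0.0909 0.055 ]]
dowel 36 [234.6 238. ] [[0.5489 0.1274 0.055 ]]
dowel 11 [243.8 243.6] [[0.5649 0.125  0.055 ]]
```

```bash
python3 - <<'E'
import pickle,cv2
st,s=pickle.load(open("w1.pkl","rb")); cv2.imwrite("pics/w1c.png",cv2.resize(s["image"][160:300,120:280,::-1],(720,600),interpolation=cv2.INTER_NEAREST) if 0 else cv2.resize(s["image"][165:285,125:275,::-1],(750,600),interpolation=cv2.INTER_CUBIC))
E
```

```text
(no output)
```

View pics/w1c.png

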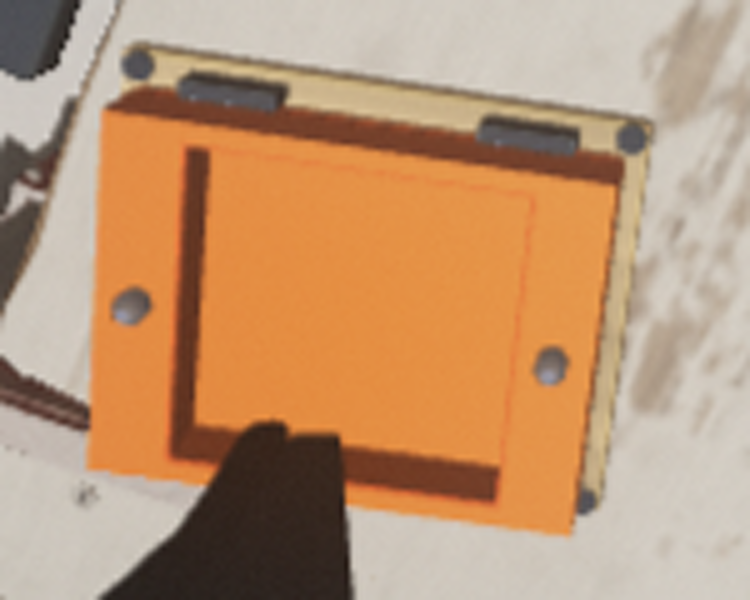

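The crop shows both dowels clearly, at crop positions (131,305) and (550,365), on either side of the empty pocket. The lower half is centred near (0.490, 0.109) with its x axis at about 17°. Before going to the scoop I'll triangulate the plank in the foreground.

```bash
sed -i 's/h\[...,0\]<14)&(h\[...,1\]>170/h[...,0]<18)\&(h[...,1]>130/' h.py; python3 - <<'E'
from h import *; import pickle
d=pickle.load(open("d0.pkl","rb")); a=cam(d["scene"]);b=cam(d["side"])
for u,v in [((427,222),(402,276)),((446,238),(416,297)),((340,357),(333,351)),((361,380),(346,368)),((322,264),(320,272)),((309,267),(309.5,277)),((336,255),(330,268)),((282,302),(290,303)),((304,308),(303,311))]:
    X=tri(a,u,b,v); print(u,X.round(3),(proj(a,X)-u).round(1))
for n,u in (("scene",[(309.5,266.5),(335,256)]),("side",[(310,277),(330,268)])): print(plane(cam(d[n]),u,.092).round(3).tolist())
for n,u in (("scene",[(282,302),(304,308)]),("side",[(290,303),(303,311)])): print(plane(cam(d[n]),u,.02).round(3).tolist())
E
```

```text
(427, 222) [ 0.434 -0.519  0.285] [[-0.6  0. ]]
(446, 238) [ 0.402 -0.573  0.293] [[ 0.8 -0. ]]
(340, 357) [ 0.393 -0.411 -0.011] [[-0.5  0.1]]
(361, 380) [ 0.404 -0.453 -0.036] [[-1.9  0.3]]
(322, 264) [ 0.492 -0.233  0.06 ] [[ 0.1 -0. ]]
(309, 267) [ 0.448 -0.244  0.073] [[-0.3  0.1]]
(336, 255) [ 0.498 -0.267  0.095] [[-1.   0.2]]
(282, 302) [ 0.386 -0.241  0.009] [[ 1.  -0.4]]
(304, 308) [ 0.398 -0.291  0.017] [[-1.9  0.5]]
[[0.431, -0.269, 0.092], [0.5, -0.265, 0.092]]
[[0.434, -0.261, 0.092], [0.499, -0.263, 0.092]]
[[0.375, -0.254, 0.02], [0.4, -0.294, 0.02]]
[[0.381, -0.25, 0.02], [0.392, -0.291, 0.02]]
```

```bash
cat > rows.py <<'E'
from h import *; from plant import state
def rows(wps, digits=1):
    """wps: list of (pos, rotvec->matrix target or x-azimuth deg, n). Prints compact rows tx ty tz ax ay az with rounding fed back."""
    st=state(); p=np.array(st["tcp_pos"]); R=Rn.from_rotvec(st["ee_rot"])
    for pos,az,n in wps:
        Rt=az if isinstance(az,Rn) else down(az); p0=p.copy()
        for i in range(n):
            t=R.inv().apply((np.array(pos)-p)/(n-i))*100; w=np.degrees((R.inv()*Rt).as_rotvec())/(n-i)
            t=np.round(t,digits); w=np.round(w,digits)
            p=p+R.apply(t/100); R=R*Rn.from_rotvec(np.radians(w)); print(" ".join("%g"%v for v in [*t,*w]))
        print("--",p.round(4),"short",np.round(np.array(pos)-p,4),"deg",np.degrees((R.inv()*Rt).magnitude()).round(2))
def down(az):
    a=np.radians(az); x=np.array([np.cos(a),np.sin(a),0]); z=np.array([0,0,-1.]); return Rn.from_matrix(np.c_[x,np.cross(z,x),z])
E
python3 -c "
from rows import *
rows([((.466,-.263,.30),0,17)])"
```

```text
-2.6 -1.8 0.5 0 -0 6.8
-2.8 -1.5 0.5 0 -0 6.8
-2.9 -1.2 0.5 0 -0 6.9
-3.1 -0.8 0.5 0 -0 6.8
-3.1 -0.5 0.5 0 -0 6.9
-3.2 -0.1 0.5 0 -0 6.8
-3.2 0.3 0.5 0 -0 6.9
-3.1 0.7 0.4 0 -0 6.8
-3 1 0.5 0 -0 6.9
-2.8 1.4 0.4 0 -0 6.8
-2.7 1.7 0.5 0 -0 6.9
-2.4 2 0.4 0 -0 6.8
-2.2 2.3 0.5 0 -0 6.9
-1.9 2.5 0.4 0 -0 6.8
-1.6 2.7 0.5 0 -0 6.9
-1.2 2.9 0.4 0 -0.1 6.8
-0.9 3.1 0.5 0 -0 6.9
-- [ 0.4663 -0.2633  0.2997] short [-0.0003  0.0003  0.0003] deg 0.06
```

carry_out:
  commands:
    - {"tx": -2.6, "ty": -1.8, "tz": 0.5, "ax": 0, "ay": 0, "az": 6.8}
    - {"tx": -2.8, "ty": -1.5, "tz": 0.5, "ax": 0, "ay": 0, "az": 6.8}
    - {"tx": -2.9, "ty": -1.2, "tz": 0.5, "ax": 0, "ay": 0, "az": 6.9}
    - {"tx": -3.1, "ty": -0.8, "tz": 0.5, "ax": 0, "ay": 0, "az": 6.8}
    - {"tx": -3.1, "ty": -0.5, "tz": 0.5, "ax": 0, "ay": 0, "az": 6.9}
    - {"tx": -3.2, "ty": -0.1, "tz": 0.5, "ax": 0, "ay": 0, "az": 6.8}
    - {"tx": -3.2, "ty": 0.3, "tz": 0.5, "ax": 0, "ay": 0, "az": 6.9}
    - {"tx": -3.1, "ty": 0.7, "tz": 0.4, "ax": 0, "ay": 0, "az": 6.8}
    - {"tx": -3, "ty": 1, "tz": 0.5, "ax": 0, "ay": 0, "az": 6.9}
    - {"tx": -2.8, "ty": 1.4, "tz": 0.4, "ax": 0, "ay": 0, "az": 6.8}
    - {"tx": -2.7, "ty": 1.7, "tz": 0.5, "ax": 0, "ay": 0, "az": 6.9}
    - {"tx": -2.4, "ty": 2, "tz": 0.4, "ax": 0, "ay": 0, "az": 6.8}
    - {"tx": -2.2, "ty": 2.3, "tz": 0.5, "ax": 0, "ay": 0, "az": 6.9}
    - {"tx": -1.9, "ty": 2.5, "tz": 0.4, "ax": 0, "ay": 0, "az": 6.8}
    - {"tx": -1.6, "ty": 2.7, "tz": 0.5, "ax": 0, "ay": 0, "az": 6.9}
    - {"tx": -1.2, "ty": 2.9, "tz": 0.4, "ax": 0, "ay": 0, "az": 6.8}
    - {"tx": -0.9, "ty": 3.1, "tz": 0.5, "ax": 0, "ay": 0, "az": 6.9}
    - {"tx": 0, "ty": 0, "tz": 0, "ax": 0, "ay": 0, "az": 0}
    - {"tx": 0, "ty": 0, "tz": 0, "ax": 0, "ay": 0, "az": 0}

```text
clock: 3.5
tcp_pos: [0.4679, -0.2591, 0.298]
ee_rot: [-3.141, -0.012, 0.001]
wrist_force: [0.0, 0.5, -0.2]
gripper_width: 0.0868
grasp_force: 0.0
```

```bash
python3 look.py w2|head -1
```

```text
t 3.5 tcp [ 0.4679 -0.2591  0.298 ] x az 0.44 zdir [-8.e-04  1.e-03 -1.e+00] q [-0.3   0.04  0.79  1.64 -0.03  1.47 -1.07] F [ 0.   0.5 -0.2]
```

View pics/w2.png

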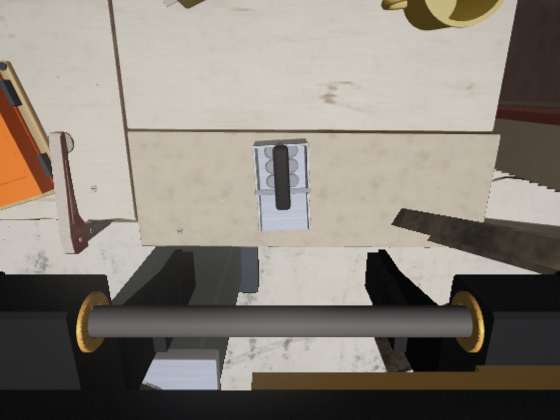

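The scoop stands with its lip toward the robot at (285,230). Its black handle runs from (280,146) to (283,209), and the six balls are in the pan under it. I'll measure the handle line at its top height.

```bash
python3 - <<'E'
from h import *; import pickle
from rows import *
st,s=pickle.load(open("w2.pkl","rb")); c=cam(s,st); im=s["image"]
m=np.zeros(im.shape[:2],bool); m[130:225,255:308]=(im.max(2)<75)[130:225,255:308]
i,b,ce,mm=max(blobs(m,50),key=lambda q:q[1][4]); r=cv2.minAreaRect(np.argwhere(mm)[:,::-1].astype(np.float32)); print(b,ce,r)
P=plane(c,cv2.boxPoints(r),.1)[:,:2]; print(P.round(4).tolist(),P.mean(0).round(4))
y,x=np.nonzero(mm); W=plane(c,np.c_[x,y],.1)[:,:2]; v,V=np.linalg.eigh(np.cov(W.T)); a=V[:,1]*np.sign(V[0,1]); print("az",np.degrees(np.arctan2(a[1],a[0])),W.mean(0))
E
```

```text
[273 145  17  65 923] [281.35861322 176.65222102] ((281.177734375, 176.97579956054688), (64.28044128417969, 15.0618257522583), 87.95458984375)
[[0.5024, -0.2505], [0.5031, -0.2657], [0.4349, -0.2692], [0.4342, -0.2532]] [ 0.4687 -0.2596]
az 3.443533584843108 [ 0.46965425 -0.25980787]
```

carry_out:
  commands:
    - {"tx": 0.1, "ty": 0, "tz": 4, "ax": 0, "ay": 0, "az": -1.4}
    - {"tx": 0, "ty": 0, "tz": 4, "ax": 0, "ay": 0, "az": -1.4}
    - {"tx": 0, "ty": 0, "tz": 4, "ax": 0, "ay": 0, "az": 0}
    - {"tx": 0, "ty": 0, "tz": 4, "ax": 0, "ay": 0, "az": 0}
    - {"tx": 0, "ty": 0, "tz": 3, "ax": 0, "ay": 0, "az": 0}
    - {"tx": 0, "ty": 0, "tz": 2, "ax": 0, "ay": 0, "az": 0}
    - {"tx": 0, "ty": 0, "tz": 1, "ax": 0, "ay": 0, "az": 0}
    - {"tx": 0, "ty": 0, "tz": 0.5, "ax": 0, "ay": 0, "az": 0}
    - {"tx": 0, "ty": 0, "tz": 0, "ax": 0, "ay": 0, "az": 0}
    - {"tx": 0, "ty": 0, "tz": 0, "ax": 0, "ay": 0, "az": 0}

```text
clock: 4.55
tcp_pos: [0.4698, -0.2599, 0.0746]
ee_rot: [3.14, 0.088, 0.003]
wrist_force: [-0.3, -0.5, 0.6]
gripper_width: 0.0869
grasp_force: 0.0
```

carry_out:
  commands:
    - {"tx": 0, "ty": 0, "tz": 0, "ax": 0, "ay": 0, "az": 0}
    - {"tx": 0, "ty": 0, "tz": 0, "ax": 0, "ay": 0, "az": 0}
    - {"tx": 0, "ty": 0, "tz": 0, "ax": 0, "ay": 0, "az": 0}
    - {"tx": 0, "ty": 0, "tz": 0, "ax": 0, "ay": 0, "az": 0}
    - {"tx": 0, "ty": 0, "tz": 0, "ax": 0, "ay": 0, "az": 0}
    - {"tx": 0, "ty": 0, "tz": 0, "ax": 0, "ay": 0, "az": 0}
    - {"tx": 0, "ty": 0, "tz": 0, "ax": 0, "ay": 0, "az": 0}
    - {"tx": 0, "ty": 0, "tz": 0, "ax": 0, "ay": 0, "az": 0}
    - {"tx": 0, "ty": 0, "tz": 0, "ax": 0, "ay": 0, "az": 0}
    - {"tx": 0, "ty": 0, "tz": 0, "ax": 0, "ay": 0, "az": 0}
  gripper: 255

```text
clock: 5.55
tcp_pos: [0.4688, -0.2601, 0.0736]
ee_rot: [3.14, 0.087, 0.0]
wrist_force: [0.2, -0.5, -3.0]
gripper_width: 0.0159
grasp_force: 30.0
```

```bash
python3 -c "
from rows import *
x,y=.469,-.26; X,Y=.598,.142
f=lambda k,z:(x+(X-x)*k,y+(Y-y)*k,z)
rows([((x,y,.08),3.2,1),((x,y,.175),3.2,4),(f(.03,.195),3.2,1),(f(.10,.20),4,1),(f(.9,.2),16,12),(f(.97,.2),17,1),(f(1,.2),17,1)])"
```

```text
0 -0 -0.6 0 -0 -0
-- [ 0.4688 -0.2601  0.0796] short [0.0002 0.0001 0.0004] deg 0.04
0 -0 -2.4 0 -0 -0
0 -0 -2.4 0 -0 -0
0 -0 -2.4 0 -0 -0
0 -0 -2.3 0 -0 -0
-- [ 0.4688 -0.2601  0.1746] short [0.0002 0.0001 0.0004] deg 0.04
0.5 -1.2 -2 0 -0 -0
-- [ 0.4731 -0.2478  0.1946] short [-0.0003 -0.0001  0.0004] deg 0.04
1 -2.8 -0.5 0 -0 -0.8
-- [ 0.4816 -0.2193  0.1996] short [ 0.0003 -0.0005  0.0004] deg 0.04
1 -2.6 -0 0 -0 -1
1.1 -2.6 -0 0 -0 -1
1.1 -2.6 -0 0 -0 -1
1.2 -2.5 -0 0 -0 -1
1.2 -2.5 -0 0 -0 -1
1.3 -2.5 -0 0 -0 -1
1.3 -2.5 -0 0 -0 -1
1.4 -2.5 -0 0 -0 -1
1.4 -2.4 -0 0 -0 -1
1.4 -2.4 -0 0 -0 -1
1.5 -2.4 -0 0 -0 -1
1.6 -2.4 -0.1 0 -0 -1
-- [0.5854 0.1018 0.2005] short [-0.0003  0.     -0.0005] deg 0.04
1.6 -2.5 0 0 -0 -1
-- [0.5939 0.1302 0.2005] short [ 0.0002 -0.0003 -0.0005] deg 0.04
0.7 -1 0 0 -0 -0
-- [0.5977 0.1418 0.2005] short [ 0.0003  0.0002 -0.0005] deg 0.04
```

carry_out:
  commands:
    - {"tx": 0, "ty": 0, "tz": -0.6, "ax": 0, "ay": 0, "az": 0}
    - {"tx": 0, "ty": 0, "tz": -2, "ax": 0, "ay": 0, "az": 0}
    - {"tx": 0, "ty": 0, "tz": -2.4, "ax": 0, "ay": 0, "az": 0}
    - {"tx": 0, "ty": 0, "tz": -2.4, "ax": 0, "ay": 0, "az": 0}
    - {"tx": 0, "ty": 0, "tz": -2.4, "ax": 0, "ay": 0, "az": 0}
    - {"tx": 0, "ty": 0, "tz": -1.8, "ax": 0, "ay": 0, "az": 0}
    - {"tx": 0, "ty": 0, "tz": -1, "ax": 0, "ay": 0, "az": 0}
    - {"tx": 0, "ty": 0, "tz": 0, "ax": 0, "ay": 0, "az": 0}

```text
clock: 6.35
tcp_pos: [0.4693, -0.2602, 0.2005]
ee_rot: [3.14, 0.087, 0.003]
wrist_force: [0.4, -0.8, -4.5]
gripper_width: 0.0158
grasp_force: 30.0
```

carry_out:
  commands:
    - {"tx": 0.5, "ty": -1.2, "tz": 0, "ax": 0, "ay": 0, "az": 0}
    - {"tx": 1, "ty": -2, "tz": 0, "ax": 0, "ay": 0, "az": -0.8}
    - {"tx": 1, "ty": -2.6, "tz": 0, "ax": 0, "ay": 0, "az": -1}
    - {"tx": 1.1, "ty": -2.6, "tz": 0, "ax": 0, "ay": 0, "az": -1}
    - {"tx": 1.1, "ty": -2.6, "tz": 0, "ax": 0, "ay": 0, "az": -1}
    - {"tx": 1.2, "ty": -2.5, "tz": 0, "ax": 0, "ay": 0, "az": -1}
    - {"tx": 1.2, "ty": -2.5, "tz": 0, "ax": 0, "ay": 0, "az": -1}
    - {"tx": 1.3, "ty": -2.5, "tz": 0, "ax": 0, "ay": 0, "az": -1}
    - {"tx": 1.3, "ty": -2.5, "tz": 0, "ax": 0, "ay": 0, "az": -1}
    - {"tx": 1.4, "ty": -2.5, "tz": 0, "ax": 0, "ay": 0, "az": -1}
    - {"tx": 1.4, "ty": -2.4, "tz": 0, "ax": 0, "ay": 0, "az": -1}
    - {"tx": 1.4, "ty": -2.4, "tz": 0, "ax": 0, "ay": 0, "az": -1}
    - {"tx": 1.5, "ty": -2.4, "tz": 0, "ax": 0, "ay": 0, "az": -1}
    - {"tx": 1.6, "ty": -2.4, "tz": 0, "ax": 0, "ay": 0, "az": -1}
    - {"tx": 1.4, "ty": -2.3, "tz": 0, "ax": 0, "ay": 0, "az": -1}
    - {"tx": 1, "ty": -1.6, "tz": 0, "ax": 0, "ay": 0, "az": 0}
    - {"tx": 0.4, "ty": -0.7, "tz": 0, "ax": 0, "ay": 0, "az": 0}
    - {"tx": 0, "ty": 0, "tz": 0, "ax": 0, "ay": 0, "az": 0}
    - {"tx": 0, "ty": 0, "tz": 0, "ax": 0, "ay": 0, "az": 0}

```text
clock: 8.25
tcp_pos: [0.5996, 0.1442, 0.1996]
ee_rot: [3.106, 0.46, -0.001]
wrist_force: [0.7, -0.2, -4.1]
gripper_width: 0.0154
grasp_force: 30.0
```

```bash
python3 look.py w3|head -1
```

```text
t 8.25 tcp [0.5996 0.1442 0.1996] x az 16.86 zdir [-2.0e-04 -1.4e-03 -1.0e+00] q [-0.68  0.28  0.49  1.59 -0.13  1.31 -1.45] F [ 0.7 -0.2 -4.1]
```

View pics/w3.png

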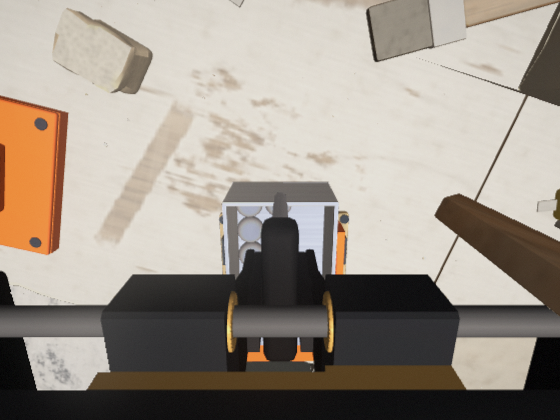

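All six balls are still in the pan and the scoop is over the lower half: its orange edge shows on both sides at (222,240) and (342,240). Now the tilt about the lip.

```bash
python3 -c "
from rows import *
a=np.radians(17); xl=np.array([np.cos(a),np.sin(a),0]); L=np.array([.514,.1165,0])
def wp(th,lz,n):
    t=np.radians(th); p=L+xl*(.0875*np.cos(t)-.0535*np.sin(t)); p=p+[0,0,lz+.0875*np.sin(t)+.0535*np.cos(t)]
    return (p,down(17)*Rn.from_euler('y',th,degrees=True),n)
rows([wp(6,.105,3),wp(14,.074,4),wp(20,.069,3)]+[wp(t,.069,2) for t in (24,28,32,36,39,42)])"
```

```text
-0.3 0 1.1 0 2 -0.1
-0.3 0.1 1.1 0 2 -0
-0.4 0 1 0.1 2 -0.1
-- [0.5914 0.1403 0.1673] short [0.0004 0.0001 0.    ] deg 0.05
-0.3 0 0.5 -0 2 0
-0.3 0 0.5 -0 2 0
-0.3 0 0.4 -0 2 0
-0.3 0 0.5 -0 2 0
-- [0.5829 0.1377 0.1467] short [-0.0001 -0.0001  0.0004] deg 0.05
-0.2 0 -0.1 -0 2 0
-0.3 0 -0.2 -0 2 0
-0.2 0 -0.2 -0 2 0
-- [0.5751 0.1353 0.1496] short [-0.     -0.0001 -0.0004] deg 0.05
-0.2 0 -0.3 -0 2 0
-0.2 0 -0.3 -0 2 0
-- [0.5695 0.1336 0.1538] short [ 0.0001 -0.     -0.0003] deg 0.05
-0.2 0 -0.3 -0 2 0
-0.2 0 -0.3 -0 2 0
-- [0.5636 0.1317 0.1575] short [ 0.0002 -0.     -0.0002] deg 0.05
-0.2 0 -0.3 -0 2 0
-0.2 0 -0.3 -0 2 0
-- [0.5575 0.1299 0.1608] short [ 0.0003  0.     -0.0001] deg 0.05
-0.2 0 -0.3 -0 2 0
-0.2 0 -0.3 -0 2 0
-- [0.5512 0.1279 0.1637] short [0.0004 0.0001 0.    ] deg 0.05
-0.1 0 -0.2 -0 1.5 0
-0.1 0 -0.2 -0 1.5 0
-- [0.5474 0.1268 0.1657] short [-0.0005 -0.0002 -0.    ] deg 0.05
-0.2 0 -0.2 -0 1.5 0
-0.1 0 -0.3 -0 1.5 0
-- [0.5421 0.1251 0.1676] short [-0.0001 -0.0001 -0.0003] deg 0.05
```

carry_out:
  commands:
    - {"tx": -0.3, "ty": 0, "tz": 1.1, "ax": 0, "ay": 2, "az": 0}
    - {"tx": -0.3, "ty": 0.1, "tz": 1.1, "ax": 0, "ay": 2, "az": 0}
    - {"tx": -0.4, "ty": 0, "tz": 1, "ax": 0, "ay": 2, "az": 0}
    - {"tx": -0.3, "ty": 0, "tz": 0.5, "ax": 0, "ay": 2, "az": 0}
    - {"tx": -0.3, "ty": 0, "tz": 0.5, "ax": 0, "ay": 2, "az": 0}
    - {"tx": -0.3, "ty": 0, "tz": 0.4, "ax": 0, "ay": 2, "az": 0}
    - {"tx": -0.3, "ty": 0, "tz": 0.5, "ax": 0, "ay": 2, "az": 0}
    - {"tx": -0.2, "ty": 0, "tz": -0.1, "ax": 0, "ay": 1, "az": 0}
    - {"tx": -0.1, "ty": 0, "tz": -0.1, "ax": 0, "ay": 1, "az": 0}
    - {"tx": 0, "ty": 0, "tz": 0, "ax": 0, "ay": 0, "az": 0}

```text
clock: 9.3
tcp_pos: [0.5794, 0.1381, 0.1483]
ee_rot: [-3.037, -0.451, -0.428]
wrist_force: [0.7, 0.4, -3.8]
gripper_width: 0.0157
grasp_force: 30.0
```

```bash
python3 - <<'E'
from look import look
from rows import *
look("w4")
a=np.radians(17); xl=np.array([np.cos(a),np.sin(a),0]); L=np.array([.514,.1165,0])
def wp(th,lz,n):
    t=np.radians(th); p=L+xl*(.0875*np.cos(t)-.0535*np.sin(t)); p=p+[0,0,lz+.0875*np.sin(t)+.0535*np.cos(t)]
    return (p,down(17)*Rn.from_euler('y',th,degrees=True),n)
rows([wp(20,.069,2)]+[wp(t,.069,2) for t in (24,28,32,36,39,42)])
E
```

```text
t 9.3 tcp [0.5794 0.1381 0.1483] x az 16.9 zdir [ 0.2641  0.0808 -0.9611] q [-0.74  0.05  0.48  1.96 -0.04  0.86 -1.52] F [ 0.7  0.4 -3.8]
-0.3 0.1 -0.1 -0 2 -0
-0.2 0.1 -0.1 0 2 -0.1
-- [0.5753 0.135  0.1489] short [-0.0001  0.0002  0.0003] deg 0.05
-0.2 -0 -0.3 -0 2 0
-0.2 -0 -0.3 -0 2 0
-- [0.5696 0.1333 0.1531] short [-0.      0.0002  0.0004] deg 0.05
-0.2 -0 -0.3 -0 2 0
-0.2 -0 -0.3 -0 2 0
-- [0.5637 0.1315 0.1568] short [0.0001 0.0003 0.0005] deg 0.05
-0.2 -0 -0.3 -0 2 0
-0.1 -0 -0.3 -0 2 0
-- [0.5584 0.1299 0.1606] short [-0.0006  0.      0.0001] deg 0.05
-0.2 -0 -0.3 -0 2 0
-0.2 -0 -0.3 -0 2 0
-- [0.5521 0.1279 0.1635] short [-0.0005  0.0001  0.0002] deg 0.05
-0.2 -0 -0.2 -0 1.5 0
-0.1 -0 -0.3 -0 1.5 0
-- [0.5469 0.1263 0.1657] short [-0.0001  0.0002 -0.0001] deg 0.05
-0.1 -0 -0.2 -0 1.5 0
-0.2 -0 -0.3 -0 1.5 0
-- [0.5417 0.1247 0.1676] short [ 0.0003  0.0003 -0.0003] deg 0.05
```

carry_out:
  commands:
    - {"tx": -0.3, "ty": 0.1, "tz": -0.1, "ax": 0, "ay": 2, "az": 0}
    - {"tx": -0.2, "ty": 0.1, "tz": -0.1, "ax": 0, "ay": 2, "az": 0}
    - {"tx": -0.2, "ty": 0, "tz": -0.3, "ax": 0, "ay": 2, "az": 0}
    - {"tx": -0.2, "ty": 0, "tz": -0.3, "ax": 0, "ay": 2, "az": 0}
    - {"tx": -0.2, "ty": 0, "tz": -0.3, "ax": 0, "ay": 2, "az": 0}
    - {"tx": -0.2, "ty": 0, "tz": -0.3, "ax": 0, "ay": 2, "az": 0}
    - {"tx": -0.2, "ty": 0, "tz": -0.3, "ax": 0, "ay": 2, "az": 0}
    - {"tx": -0.1, "ty": 0, "tz": -0.3, "ax": 0, "ay": 2, "az": 0}

```text
clock: 10.15
tcp_pos: [0.5583, 0.13, 0.1603]
ee_rot: [-2.912, -0.434, -0.836]
wrist_force: [0.8, -0.9, -4.8]
gripper_width: 0.0157
grasp_force: 30.0
```

```bash
python3 - <<'E'
from look import look
look("w5")
E
```

```text
t 10.15 tcp [0.5583 0.13   0.1603] x az 16.94 zdir [ 0.5075  0.1546 -0.8477] q [-0.72 -0.2   0.42  2.23  0.15  0.54 -1.67] F [ 0.8 -0.9 -4.8]
```

carry_out:
  commands:
    - {"tx": 0.1, "ty": 0, "tz": -0.1, "ax": 0, "ay": 2, "az": 0}
    - {"tx": 0.1, "ty": 0, "tz": -0.1, "ax": 0, "ay": 2, "az": 0}
    - {"tx": 0, "ty": 0, "tz": 0, "ax": 0, "ay": 0, "az": 0}
    - {"tx": 0, "ty": 0, "tz": 0, "ax": 0, "ay": 0, "az": 0}

```text
clock: 10.6
tcp_pos: [0.5594, 0.1303, 0.1633]
ee_rot: [-2.873, -0.428, -0.933]
wrist_force: [0.3, 0.0, -2.0]
gripper_width: 0.0156
grasp_force: 30.0
```

```bash
python3 - <<'E'
from look import look
import numpy as np
st,s,c=look("w6"); R=__import__("h").Rn.from_rotvec(st["ee_rot"])
print("lip",st["tcp_pos"]+R.apply([-.0875,0,.0535]),"rel z tilt",np.degrees(np.arccos(-R.as_matrix()[2,2])))
E
```

```text
t 10.6 tcp [0.5594 0.1303 0.1633] x az 16.94 zdir [ 0.562   0.1712 -0.8092] q [-0.69 -0.24  0.39  2.28  0.19  0.46 -1.7 ] F [ 0.3  0.  -2. ]
lip [0.5217132  0.11882987 0.06858958] rel z tilt 35.98291974242727
```

View pics/w6.png

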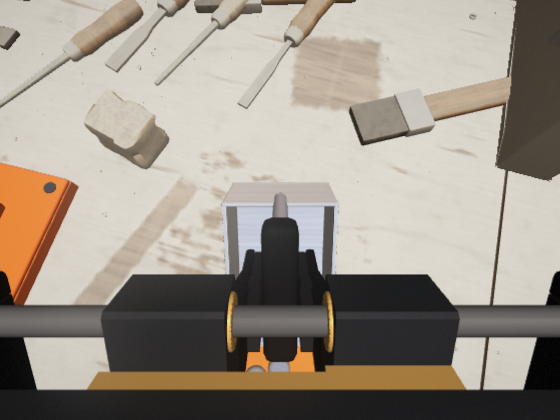

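The visible back of the pan is empty. Balls show in the orange pocket at (256,372) and (280,368). A few more degrees will make sure the scoop is empty.

carry_out:
  commands:
    - {"tx": 0, "ty": 0, "tz": -0.2, "ax": 0, "ay": 1.5, "az": 0}
    - {"tx": 0, "ty": 0, "tz": -0.2, "ax": 0, "ay": 1.5, "az": 0}
    - {"tx": 0, "ty": 0, "tz": 0, "ax": 0, "ay": 0, "az": 0}
    - {"tx": 0, "ty": 0, "tz": 0, "ax": 0, "ay": 0, "az": 0}
    - {"tx": 0, "ty": 0, "tz": 0, "ax": 0, "ay": 0, "az": 0}

```text
clock: 11.15
tcp_pos: [0.5571, 0.1299, 0.1664]
ee_rot: [-2.841, -0.424, -1.006]
wrist_force: [-0.0, 0.0, -3.3]
gripper_width: 0.0161
grasp_force: 30.0
```

```bash
python3 - <<'E'
from look import look
from rows import *
import numpy as np
st,s,c=look("w7"); R=Rn.from_rotvec(st["ee_rot"]); p=st["tcp_pos"]
print("lip",p+R.apply([-.0875,0,.0535]))
rows([(p+np.array([.01,.003,.05]),R*Rn.from_euler('y',-12,degrees=True),3),((.5996,.1442,.23),down(17),7)])
E
```

```text
t 11.15 tcp [0.5571 0.1299 0.1664] x az 16.96 zdir [ 0.6021  0.1836 -0.777 ] q [-0.66 -0.27  0.36  2.33  0.22  0.39 -1.73] F [-0.   0.  -3.3]
lip [0.5243202  0.11984087 0.0697781 ]
1.3 0 -1.1 -0 -4 0
1.3 0 -1.2 -0 -4 0
1.1 0 -1.2 -0 -4 0
-- [0.5668 0.1329 0.2163] short [0.0003 0.     0.0001] deg 0.01
0.5 -0 0.1 0 -3.9 -0
0.5 -0 0 0 -3.9 -0
0.5 -0 -0 0 -3.8 -0
0.6 -0 -0.1 0 -3.9 -0
0.5 -0 -0.1 0 -3.8 -0
0.5 -0.1 -0.1 0 -3.9 -0
0.6 -0 -0.2 0 -3.8 -0
-- [0.6001 0.1441 0.2299] short [-0.0005  0.0001  0.0001] deg 0.04
```

carry_out:
  commands:
    - {"tx": 0.6, "ty": 0, "tz": -0.8, "ax": 0, "ay": 0, "az": 0}
    - {"tx": 1.2, "ty": 0, "tz": -1.5, "ax": 0, "ay": 0, "az": 0}
    - {"tx": 1.5, "ty": 0, "tz": -1.9, "ax": 0, "ay": 0, "az": 0}
    - {"tx": 1.5, "ty": 0, "tz": -1.9, "ax": 0, "ay": -2, "az": 0}
    - {"tx": 0.8, "ty": 0, "tz": -1, "ax": 0, "ay": -4, "az": 0}
    - {"tx": 0, "ty": 0, "tz": 0, "ax": 0, "ay": 0, "az": 0}
    - {"tx": 0, "ty": 0, "tz": 0, "ax": 0, "ay": 0, "az": 0}

```text
clock: 11.9
tcp_pos: [0.5563, 0.1284, 0.2482]
ee_rot: [-2.903, -0.43, -0.863]
wrist_force: [-0.2, -0.2, -4.2]
gripper_width: 0.0155
grasp_force: 30.0
```

```bash
python3 - <<'E'
from look import look
from plant import viewer,state
from h import *
look("w8")
a=[]
for n in ("scene","side"):
    s=viewer.snapshot(n); im=s["image"]; print(state()["wrist_force"].round(1))
    u,v=proj(cam(s),[[.49,.109,.05]])[0].astype(int)
    a.append(cv2.resize(im[v-45:v+30,u-45:u+45],(390,325),interpolation=cv2.INTER_CUBIC))
w=cv2.imread("pics/w8.png")[:,:,::-1]
cv2.imwrite("pics/m8.png",np.vstack([np.hstack(a),cv2.resize(w[150:420,80:480],(780,0) if 0 else (390,263)).repeat(1,0) if 0 else np.hstack([cv2.resize(w,(390,270)),np.zeros((270,390,3),np.uint8)])])[:,:,::-1])
E
```

```text
t 11.9 tcp [0.5563 0.1284 0.2482] x az 16.88 zdir [ 0.523   0.1579 -0.8376] q [-0.31 -0.27  0.04  2.12 -0.01  0.71 -1.54] F [-0.2 -0.2 -4.2]
[-1.   0.5 -3.2]
[-0.1  0.  -2.8]
```

View pics/m8.png

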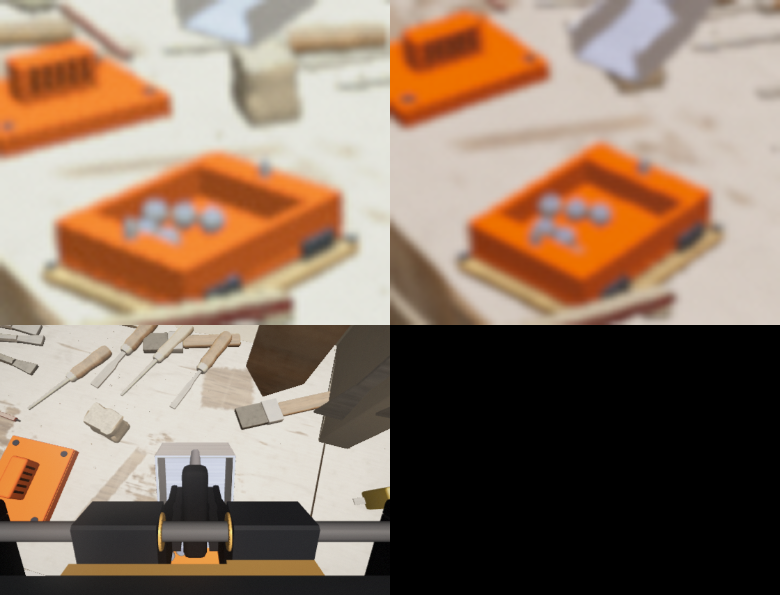

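```bash
python3 - <<'E'
from rows import *
rows([((.585,.135,.25),down(17),7),((.48,-.055,.25),down(3),9)])
E
```

```text
0.4 0 0.2 0 -4.7 -0
0.4 0 0.2 0 -4.7 -0
0.4 0 0.1 0 -4.7 -0
0.5 0.1 0.1 0 -4.7 -0
0.4 0 0 0 -4.7 -0
0.5 0.1 0 0 -4.7 -0.1
0.4 0 -0 0 -4.7 -0
-- [0.5847 0.1354 0.2499] short [ 0.0003 -0.0004  0.0001] deg 0.03
-1.7 1.7 -0 0 0 1.6
-1.7 1.7 -0 0 0 1.5
-1.6 1.8 -0 0 0 1.6
-1.6 1.8 -0 0 0 1.5
-1.5 1.9 -0 0 0 1.6
-1.5 1.9 -0 0 0 1.5
-1.5 1.9 -0 0 0 1.6
-1.4 2 -0 0 0 1.5
-1.3 2 -0 0 0 1.6
-- [ 0.4801 -0.0549  0.25  ] short [-0.0001 -0.0001  0.    ] deg 0.03
```

carry_out:
  commands:
    - {"tx": 0.4, "ty": 0, "tz": 0.2, "ax": 0, "ay": -4.7, "az": 0}
    - {"tx": 0.4, "ty": 0, "tz": 0.2, "ax": 0, "ay": -4.7, "az": 0}
    - {"tx": 0.4, "ty": 0, "tz": 0.1, "ax": 0, "ay": -4.7, "az": 0}
    - {"tx": 0.5, "ty": 0.1, "tz": 0.1, "ax": 0, "ay": -4.7, "az": 0}
    - {"tx": 0.4, "ty": 0, "tz": 0, "ax": 0, "ay": -4.7, "az": 0}
    - {"tx": 0.5, "ty": 0.1, "tz": 0, "ax": 0, "ay": -4.7, "az": 0}
    - {"tx": 0.4, "ty": 0, "tz": 0, "ax": 0, "ay": -4.7, "az": 0}
    - {"tx": -1, "ty": 1, "tz": 0, "ax": 0, "ay": 0, "az": 0.8}
    - {"tx": -1.7, "ty": 1.7, "tz": 0, "ax": 0, "ay": 0, "az": 1.6}
    - {"tx": -1.7, "ty": 1.7, "tz": 0, "ax": 0, "ay": 0, "az": 1.6}
    - {"tx": -1.6, "ty": 1.8, "tz": 0, "ax": 0, "ay": 0, "az": 1.6}
    - {"tx": -1.6, "ty": 1.8, "tz": 0, "ax": 0, "ay": 0, "az": 1.6}
    - {"tx": -1.5, "ty": 1.9, "tz": 0, "ax": 0, "ay": 0, "az": 1.6}
    - {"tx": -1.5, "ty": 1.9, "tz": 0, "ax": 0, "ay": 0, "az": 1.6}
    - {"tx": -1.4, "ty": 2, "tz": 0, "ax": 0, "ay": 0, "az": 1.6}
    - {"tx": -1.3, "ty": 2, "tz": 0, "ax": 0, "ay": 0, "az": 1.6}
    - {"tx": -0.6, "ty": 0.8, "tz": 0, "ax": 0, "ay": 0, "az": 0}
    - {"tx": 0, "ty": 0, "tz": 0, "ax": 0, "ay": 0, "az": 0}

```text
clock: 13.85
tcp_pos: [0.479, -0.0554, 0.2521]
ee_rot: [-3.14, -0.085, -0.005]
wrist_force: [0.2, 1.0, -2.8]
gripper_width: 0.0154
grasp_force: 30.0
```

```bash
python3 - <<'E'
from look import look
from h import *
st,s,c=look("w9"); w=s["image"]
u,v=proj(c,[[.49,.109,.03]])[0].astype(int); print("pocket px",u,v)
o=orange(w); 
g=w.astype(int); nd=(g.max(2)-g.min(2))<60
K=np.clip([v-60,v+61,u-60,u+61],0,None); print(blobs and [(b[1].tolist(),b[2].round(1).tolist()) for b in blobs(nd[K[0]:K[1],K[2]:K[3]],15)])
y0,x0=max(v-70,0),max(u-80,0)
cv2.imwrite("pics/m9.png",np.hstack([cv2.resize(w[y0:y0+150,x0:x0+160],(480,450),interpolation=cv2.INTER_CUBIC),cv2.resize(w[150:300,225:330],(315,450))])[:,:,::-1])
E
```

```text
t 13.85 tcp [ 0.479  -0.0554  0.2521] x az 3.09 zdir [ 3.3e-03  4.0e-04 -1.0e+00] q [-0.15 -0.06  0.2   1.82  0.01  1.38 -1.47] F [ 0.2  1.  -2.8]
pocket px 130 156
[([25, 0, 12, 9, 89], [30.7, 3.4]), ([99, 0, 15, 20, 179], [106.2, 9.2]), ([113, 0, 8, 23, 98], [117.8, 7.7]), ([46, 42, 17, 16, 211], [54.1, 49.7]), ([19, 53, 31, 27, 433], [33.8, 66.0]), ([0, 68, 23, 53, 626], [7.3, 102.6]), ([43, 79, 33, 19, 393], [59.1, 87.8]), ([83, 86, 16, 16, 196], [90.8, 93.3]), ([71, 116, 11, 5, 41], [76.3, 118.4])]
```

View pics/m9.png

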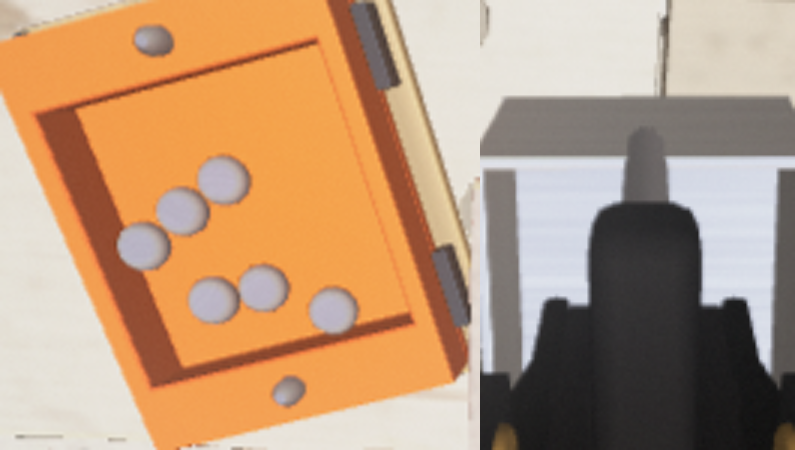

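All six balls lie in the pocket and the pan is empty. The dowels are at about (101,99.5) and (146,216) in the full image. Now I'll put the scoop back on its old spot.

```bash
python3 - <<'E'
from rows import *; import pickle
st,s=pickle.load(open("w9.pkl","rb")); c=cam(s,st); im=s["image"].astype(int)
D=[]
nd=((im.max(2)-im.min(2))<70)
for u,v in [(101,99),(146,216)]:
    i,b,ce,m=max(blobs(nd[v-9:v+10,u-9:u+10],8),key=lambda q:q[1][4]); p=ce+[u-9,v-9]; D.append(plane(c,p,.055)[0]); print(b,p)
D=np.array(D); d=D[0]-D[1]; print(D.mean(0),np.linalg.norm(d),np.degrees(np.arctan2(d[1],d[0])))
f=lambda k,z:(.48-.011*k,-.055-.205*k,z)
rows([(f(.1,.25),3.2,1),(f(.9,.2),3.2,7),(f(1,.17),3.2,1),(f(1,.09),3.2,4),(f(1,.076),3.2,2),(f(1,.074),3.2,1)])
E
```

```text
[  3   5  13  10 100] [100.82  99.14]
[ 4  5 11  9 75] [145.90666667 215.93333333]
[0.49010391 0.10483684 0.055     ] 0.12348888017110926 17.241050441159782
-0.2 2.2 0.2 -0 -0.2 0
-- [ 0.479  -0.0758  0.2501] short [-0.0001  0.0003 -0.0001] deg 0.05
-0.3 2.3 0.7 -0 -0 0
-0.3 2.3 0.7 -0 -0 0
-0.2 2.3 0.7 -0 -0 0
-0.3 2.3 0.7 -0 -0 0
-0.2 2.4 0.7 -0 -0 0
-0.3 2.3 0.7 -0 -0 0
-0.2 2.4 0.8 -0 -0 0
-- [ 0.4701 -0.2395  0.1999] short [-0.     -0.      0.0001] deg 0.05
-0.2 2 3 -0 -0 0
-- [ 0.4693 -0.2596  0.1699] short [-0.0003 -0.0004  0.0001] deg 0.05
-0 0 2 -0 -0 0
-0 0 2 -0 -0 0
-0 0 2 -0 -0 0
-0 0 2 -0 -0 0
-- [ 0.4693 -0.2595  0.0899] short [-0.0003 -0.0005  0.0001] deg 0.05
-0 0 0.7 -0 -0 0
-0 0.1 0.7 -0 -0 0
-- [ 0.4693 -0.2605  0.0759] short [-0.0003  0.0005  0.0001] deg 0.05
-0 -0 0.2 -0 -0 0
-- [ 0.4693 -0.2605  0.0739] short [-0.0003  0.0005  0.0001] deg 0.05
```

carry_out:
  commands:
    - {"tx": -0.2, "ty": 2.2, "tz": 0.2, "ax": 0, "ay": -0.2, "az": 0}
    - {"tx": -0.3, "ty": 2.3, "tz": 0.7, "ax": 0, "ay": 0, "az": 0}
    - {"tx": -0.3, "ty": 2.3, "tz": 0.7, "ax": 0, "ay": 0, "az": 0}
    - {"tx": -0.2, "ty": 2.3, "tz": 0.7, "ax": 0, "ay": 0, "az": 0}
    - {"tx": -0.3, "ty": 2.3, "tz": 0.7, "ax": 0, "ay": 0, "az": 0}
    - {"tx": -0.2, "ty": 2.4, "tz": 0.7, "ax": 0, "ay": 0, "az": 0}
    - {"tx": -0.3, "ty": 2.3, "tz": 0.7, "ax": 0, "ay": 0, "az": 0}
    - {"tx": -0.2, "ty": 2.4, "tz": 0.8, "ax": 0, "ay": 0, "az": 0}
    - {"tx": -0.2, "ty": 2, "tz": 3, "ax": 0, "ay": 0, "az": 0}
    - {"tx": 0, "ty": 0, "tz": 2, "ax": 0, "ay": 0, "az": 0}
    - {"tx": 0, "ty": 0, "tz": 2, "ax": 0, "ay": 0, "az": 0}
    - {"tx": 0, "ty": 0, "tz": 2, "ax": 0, "ay": 0, "az": 0}
    - {"tx": 0, "ty": 0, "tz": 2, "ax": 0, "ay": 0, "az": 0}
    - {"tx": 0, "ty": 0, "tz": 0.6, "ax": 0, "ay": 0, "az": 0}
    - {"tx": 0, "ty": 0, "tz": 0.5, "ax": 0, "ay": 0, "az": 0}
    - {"tx": 0, "ty": 0, "tz": 0, "ax": 0, "ay": 0, "az": 0}
    - {"tx": 0, "ty": 0, "tz": 0, "ax": 0, "ay": 0, "az": 0}

```text
clock: 15.6
tcp_pos: [0.47, -0.2597, 0.0798]
ee_rot: [3.14, 0.09, 0.001]
wrist_force: [0.2, 0.4, -3.0]
gripper_width: 0.0156
grasp_force: 30.0
```

```bash
python3 -c "
from look import look
look('w10')"
```

```text
t 15.6 tcp [ 0.47   -0.2597  0.0798] x az 3.28 zdir [ 7.e-04 -5.e-04 -1.e+00] q [ 0.08  0.21  0.42  1.91 -0.1   1.04 -0.98] F [ 0.2  0.4 -3. ]
```

carry_out:
  commands:
    - {"tx": 0, "ty": 0, "tz": 0.2, "ax": 0, "ay": 0, "az": 0}
    - {"tx": 0, "ty": 0, "tz": 0.2, "ax": 0, "ay": 0, "az": 0}
    - {"tx": 0, "ty": 0, "tz": 0.2, "ax": 0, "ay": 0, "az": 0}
    - {"tx": 0, "ty": 0, "tz": 0.1, "ax": 0, "ay": 0, "az": 0}
    - {"tx": 0, "ty": 0, "tz": 0, "ax": 0, "ay": 0, "az": 0}
    - {"tx": 0, "ty": 0, "tz": 0, "ax": 0, "ay": 0, "az": 0}
    - {"tx": 0, "ty": 0, "tz": 0, "ax": 0, "ay": 0, "az": 0}

```text
clock: 16.35
tcp_pos: [0.4694, -0.2599, 0.0734]
ee_rot: [-3.14, -0.089, -0.0]
wrist_force: [-3.6, 0.8, 6.9]
gripper_width: 0.0155
grasp_force: 30.0
```

In contact with the bench at about 7 N. Release, then back off upward.

carry_out:
  commands:
    - {"tx": 0, "ty": 0, "tz": 0, "ax": 0, "ay": 0, "az": 0}
    - {"tx": 0, "ty": 0, "tz": 0, "ax": 0, "ay": 0, "az": 0}
    - {"tx": 0, "ty": 0, "tz": 0, "ax": 0, "ay": 0, "az": 0}
    - {"tx": 0, "ty": 0, "tz": 0, "ax": 0, "ay": 0, "az": 0}
    - {"tx": 0, "ty": 0, "tz": 0, "ax": 0, "ay": 0, "az": 0}
    - {"tx": 0, "ty": 0, "tz": 0, "ax": 0, "ay": 0, "az": 0}
    - {"tx": 0, "ty": 0, "tz": 0, "ax": 0, "ay": 0, "az": 0}
    - {"tx": 0, "ty": 0, "tz": 0, "ax": 0, "ay": 0, "az": 0}
    - {"tx": 0, "ty": 0, "tz": -1, "ax": 0, "ay": 0, "az": 0}
    - {"tx": 0, "ty": 0, "tz": -2, "ax": 0, "ay": 0, "az": 0}
    - {"tx": 0, "ty": 0, "tz": -3, "ax": 0, "ay": 0, "az": 0}
    - {"tx": 0, "ty": 0, "tz": -4, "ax": 0, "ay": 0, "az": 0}
    - {"tx": 0, "ty": 0, "tz": -4, "ax": 0, "ay": 0, "az": 0}
    - {"tx": 0, "ty": 0, "tz": -4, "ax": 0, "ay": 0, "az": 0}
    - {"tx": 0, "ty": 0, "tz": 0, "ax": 0, "ay": 0, "az": 0}
  gripper: 0

```text
clock: 17.85
tcp_pos: [0.4721, -0.2613, 0.259]
ee_rot: [3.136, 0.089, 0.016]
wrist_force: [0.8, 0.2, 0.5]
gripper_width: 0.0871
grasp_force: 0.0
```

```bash
python3 - <<'E'
from look import look
from h import *; import pickle
from rows import rows
st,s,c=look("w11"); im=s["image"]
u,v=proj(c,[[.469,-.26,.1]])[0].astype(int)
m=np.zeros(im.shape[:2],bool); sl=(slice(max(v-60,0),v+60),slice(u-25,u+26)); m[sl]=(im.max(2)<75)[sl]
i,b,ce,mm=max(blobs(m,50),key=lambda q:q[1][4]); r=cv2.minAreaRect(np.argwhere(mm)[:,::-1].astype(np.float32))
P=plane(c,cv2.boxPoints(r),.1)[:,:2]; print("handle",b,P.mean(0).round(4),np.linalg.norm(P[0]-P[1]).round(4),np.linalg.norm(P[1]-P[2]).round(4))
# upper half, from w1
st,s=pickle.load(open("w1.pkl","rb")); c=cam(s,st); o=orange(s["image"])
for i,b,ce,m in blobs(o,1500):
    cn=max(cv2.findContours(m.astype(np.uint8),0,2)[0],key=cv2.contourArea); ap=cv2.approxPolyDP(cv2.convexHull(cn),5,True)[:,0]; print(b,ap.tolist(),plane(c,ap,.046 if ce[1]>150 else .02)[:,:2].round(3).tolist())
rows([((.54,.0,.27),3,11),((.50,.30,.27),3,12)])
E
```

```text
t 17.85 tcp [ 0.4721 -0.2613  0.259 ] x az 3.23 zdir [ 0.0103 -0.0039 -0.9999] q [ 0.05  0.06  0.42  1.69 -0.02  1.39 -1.03] F [0.8 0.2 0.5]
handle [ 270  156   16   72 1116] [ 0.4695 -0.2594] 0.0136 0.0688
[ 243    0  136  105 9238] [[378, 22], [340, 104], [243, 60], [264, 0], [336, 0]] [[0.597, 0.478], [0.602, 0.365], [0.455, 0.357], [0.45, 0.435], [0.534, 0.477]]
[ 143  182  107   90 7334] [[249, 197], [238, 271], [143, 258], [145, 191], [151, 183]] [[0.542, 0.192], [0.577, 0.075], [0.436, 0.031], [0.403, 0.134], [0.407, 0.149]]
0.8 -2.3 -0.1 0 -0 0
0.8 -2.3 -0.1 0 -0 0
0.8 -2.3 -0.1 0 -0 0
0.7 -2.3 -0.1 0 -0 0
0.8 -2.3 -0.1 0 -0 0
0.7 -2.4 -0.2 0 -0.1 0
0.8 -2.3 -0.1 0 -0 0
0.7 -2.4 -0.2 0 -0.1 0.1
0.8 -2.3 -0.1 0 -0 0
0.7 -2.4 -0.2 0.1 -0.1 0.1
0.8 -2.3 -0.1 0 -0 0
-- [ 5.404e-01 -3.000e-04  2.697e-01] short [-0.0004  0.0003  0.0003] deg 0.07
-0.2 -2.5 -0 0 -0 0
-0.2 -2.5 -0 0 -0 0
-0.2 -2.5 -0 0 -0 0
-0.2 -2.5 -0 0 -0 0
-0.2 -2.5 -0 0 -0 0
-0.2 -2.5 -0 0 -0 0
-0.2 -2.5 -0 0 -0 0
-0.2 -2.5 -0 0 -0 0
-0.2 -2.6 -0 0 -0 0
-0.2 -2.5 -0 0 -0 0
-0.2 -2.6 -0 0 -0 0
-0.2 -2.5 -0.1 0 -0 0
-- [0.5004 0.3    0.2704] short [-0.0004  0.     -0.0004] deg 0.07
```

carry_out:
  commands:
    - {"tx": 1, "ty": -2.5, "tz": -0.2, "ax": 0, "ay": -0.3, "az": 0}
    - {"tx": 1.2, "ty": -3.2, "tz": -0.2, "ax": 0, "ay": -0.3, "az": 0}
    - {"tx": 1.2, "ty": -3.5, "tz": -0.2, "ax": 0, "ay": 0, "az": 0}
    - {"tx": 1.2, "ty": -3.5, "tz": -0.2, "ax": 0, "ay": 0, "az": 0}
    - {"tx": 1.2, "ty": -3.5, "tz": -0.2, "ax": 0, "ay": 0, "az": 0}
    - {"tx": 1.2, "ty": -3.5, "tz": -0.1, "ax": 0, "ay": 0, "az": 0}
    - {"tx": 1, "ty": -3.5, "tz": 0, "ax": 0, "ay": 0, "az": 0}
    - {"tx": 0.3, "ty": -3.5, "tz": 0, "ax": 0, "ay": 0, "az": 0}
    - {"tx": 0, "ty": -3.5, "tz": 0, "ax": 0, "ay": 0, "az": 0}
    - {"tx": -0.5, "ty": -3.5, "tz": 0, "ax": 0, "ay": 0, "az": 0}
    - {"tx": -0.5, "ty": -3.5, "tz": 0, "ax": 0, "ay": 0, "az": 0}
    - {"tx": -0.5, "ty": -3.5, "tz": 0, "ax": 0, "ay": 0, "az": 0}
    - {"tx": -0.5, "ty": -3.5, "tz": 0, "ax": 0, "ay": 0, "az": 0}
    - {"tx": -0.5, "ty": -3.5, "tz": 0, "ax": 0, "ay": 0, "az": 0}
    - {"tx": -0.4, "ty": -3.5, "tz": 0, "ax": 0, "ay": 0, "az": 0}
    - {"tx": -0.3, "ty": -3.5, "tz": 0, "ax": 0, "ay": 0, "az": 0}
    - {"tx": 0, "ty": -3.5, "tz": 0, "ax": 0, "ay": 0, "az": 0}
    - {"tx": 0, "ty": -3.5, "tz": 0, "ax": 0, "ay": 0, "az": 0}
    - {"tx": 0, "ty": -3, "tz": 0, "ax": 0, "ay": 0, "az": 0}
    - {"tx": 0, "ty": -2, "tz": 0, "ax": 0, "ay": 0, "az": 0}

```text
clock: 19.9
tcp_pos: [0.4807, 0.4115, 0.2609]
ee_rot: [3.139, 0.093, -0.022]
wrist_force: [-0.1, 0.7, 0.5]
gripper_width: 0.0872
grasp_force: 0.0
```

```bash
python3 - <<'E'
from look import look
from h import *
st,s,c=look("w12"); im=s["image"]
o=orange(im)
for i,b,ce,m in blobs(o,1500):
    cn=max(cv2.findContours(m.astype(np.uint8),0,2)[0],key=cv2.contourArea); ap=cv2.approxPolyDP(cv2.convexHull(cn),5,True)[:,0]; print(b,ap.tolist(),plane(c,ap,.02)[:,:2].round(3).tolist())
E
```

```text
t 19.9 tcp [0.4807 0.4115 0.2609] x az 3.41 zdir [-0.0138 -0.0014 -0.9999] q [-0.65  0.28 -0.12  1.43  0.03  1.45 -2.28] F [-0.1  0.7  0.5]
[  223    54   110   139 13970] [[224, 54], [332, 56], [324, 192], [227, 189]] [[0.597, 0.478], [0.602, 0.365], [0.454, 0.358], [0.451, 0.472]]
[ 487  106   73  147 6392] [[559, 106], [559, 242], [508, 252], [488, 123]] [[0.567, 0.113], [0.408, 0.062], [0.391, 0.121], [0.544, 0.185]]
```

View pics/w12.png

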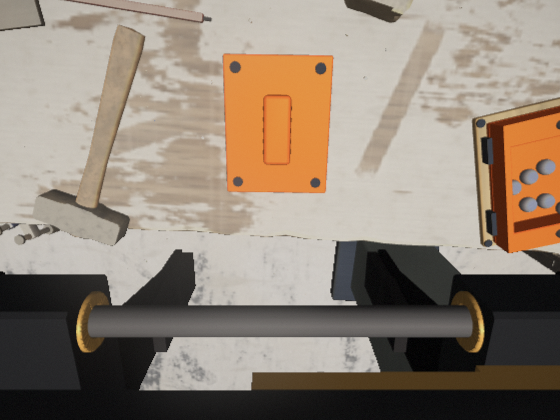

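The view shows the upper half square in the frame: corners (224,54), (332,56), (324,192), (227,189), and grip block at (277,130). Its centre is (0.526, 0.418) with azimuth about 2.4°. The balls are still in the pocket at right.

```bash
python3 - <<'E'
from rows import *
rows([((.526,.418,.12),2.4,5),((.526,.418,.04),2.4,4),((.526,.418,.026),2.4,2)],2)
E
```

```text
0.97 -0 2.8 -0.02 0.17 0.24
0.97 -0.01 2.8 -0.02 0.17 0.24
0.96 -0.01 2.8 -0.02 0.16 0.24
0.95 -0.02 2.8 -0.02 0.17 0.24
0.93 -0.02 2.81 -0.01 0.16 0.24
-- [0.526 0.418 0.12 ] short [ 0.  0. -0.] deg 0.0
0 -0 2 -0 0 -0
0 -0 2 -0 0 -0
0 -0 2 -0 0 -0
0 -0 2 -0 0 -0
-- [0.526 0.418 0.04 ] short [ 0.  0. -0.] deg 0.0
0 -0 0.7 -0 0 -0
0 -0 0.7 -0 0 -0
-- [0.526 0.418 0.026] short [ 0.  0. -0.] deg 0.0
```

carry_out:
  commands:
    - {"tx": 0.9, "ty": 0, "tz": 2.8, "ax": 0, "ay": 0, "az": 0.2}
    - {"tx": 0.9, "ty": 0, "tz": 2.8, "ax": 0, "ay": 0, "az": 0.2}
    - {"tx": 0.9, "ty": 0, "tz": 2.8, "ax": 0, "ay": 0, "az": 0.2}
    - {"tx": 0.9, "ty": 0, "tz": 2.8, "ax": 0, "ay": 0, "az": 0.2}
    - {"tx": 0.9, "ty": 0, "tz": 2.8, "ax": 0, "ay": 0, "az": 0.2}
    - {"tx": 0, "ty": 0, "tz": 0, "ax": 0, "ay": 0, "az": 0}
    - {"tx": 0, "ty": 0, "tz": 0, "ax": 0, "ay": 0, "az": 0}

```text
clock: 20.65
tcp_pos: [0.5252, 0.4106, 0.1214]
ee_rot: [3.139, 0.061, -0.021]
wrist_force: [0.2, 0.1, 0.7]
gripper_width: 0.087
grasp_force: 0.0
```

```bash
python3 - <<'E'
from look import look
from rows import *
st,s,c=look("w13"); im=s["image"]
o=orange(im)
for i,b,ce,m in blobs(o,1500):
    cn=max(cv2.findContours(m.astype(np.uint8),0,2)[0],key=cv2.contourArea); ap=cv2.approxPolyDP(cv2.convexHull(cn),5,True)[:,0]; print(b,ap.tolist(),plane(c,ap,.02)[:,:2].round(4).tolist())
rows([((.526,.418,.05),2.4,4),((.526,.418,.026),2.4,3)])
E
```

```text
t 20.65 tcp [0.5252 0.4106 0.1214] x az 2.23 zdir [-0.0131 -0.0021 -0.9999] q [-0.62  0.43 -0.1   1.51  0.04  1.21 -2.26] F [0.2 0.1 0.7]
[  190   104   161   185 26794] [[348, 104], [340, 286], [205, 288], [190, 106]] [[0.6031, 0.3656], [0.4557, 0.3573], [0.4493, 0.4713], [0.5972, 0.4779]]
0 -0.2 1.8 -0 0.2 -0
0 -0.1 1.8 -0 0.1 -0
0.1 -0.2 1.8 -0 0.2 -0.1
-0 -0.1 1.9 -0 0.1 -0
-- [0.526  0.4176 0.05  ] short [-0.      0.0004  0.    ] deg 0.05
-0 -0 0.8 -0 0 -0
-0 -0 0.8 -0 0 -0
-0 -0 0.8 -0 0 -0
-- [0.526  0.4176 0.026 ] short [-0.      0.0004  0.    ] deg 0.05
```

carry_out:
  commands:
    - {"tx": 0, "ty": -0.2, "tz": 1.8, "ax": 0, "ay": 0.2, "az": 0}
    - {"tx": 0, "ty": -0.2, "tz": 1.8, "ax": 0, "ay": 0.2, "az": -0.2}
    - {"tx": 0.1, "ty": -0.2, "tz": 1.8, "ax": -0.1, "ay": 0.2, "az": -0.1}
    - {"tx": 0, "ty": -0.1, "tz": 1.9, "ax": 0, "ay": 0.1, "az": 0}
    - {"tx": 0, "ty": 0, "tz": 0.8, "ax": 0, "ay": 0, "az": 0}
    - {"tx": 0, "ty": 0, "tz": 0.8, "ax": 0, "ay": 0, "az": 0}
    - {"tx": 0, "ty": 0, "tz": 0.6, "ax": 0, "ay": 0, "az": 0}
    - {"tx": 0, "ty": 0, "tz": 0, "ax": 0, "ay": 0, "az": 0}
    - {"tx": 0, "ty": 0, "tz": 0, "ax": 0, "ay": 0, "az": 0}

```text
clock: 21.6
tcp_pos: [0.5265, 0.4186, 0.0277]
ee_rot: [3.14, 0.07, 0.003]
wrist_force: [0.0, -0.9, 0.6]
gripper_width: 0.0869
grasp_force: 0.0
```

carry_out:
  commands:
    - {"tx": 0, "ty": 0, "tz": 0, "ax": 0, "ay": 0, "az": 0}
    - {"tx": 0, "ty": 0, "tz": 0, "ax": 0, "ay": 0, "az": 0}
    - {"tx": 0, "ty": 0, "tz": 0, "ax": 0, "ay": 0, "az": 0}
    - {"tx": 0, "ty": 0, "tz": 0, "ax": 0, "ay": 0, "az": 0}
    - {"tx": 0, "ty": 0, "tz": 0, "ax": 0, "ay": 0, "az": 0}
    - {"tx": 0, "ty": 0, "tz": 0, "ax": 0, "ay": 0, "az": 0}
    - {"tx": 0, "ty": 0, "tz": 0, "ax": 0, "ay": 0, "az": 0}
    - {"tx": 0, "ty": 0, "tz": 0, "ax": 0, "ay": 0, "az": 0}
    - {"tx": 0, "ty": 0, "tz": 0, "ax": 0, "ay": 0, "az": 0}
  gripper: 255

```text
clock: 22.5
tcp_pos: [0.5261, 0.4181, 0.027]
ee_rot: [3.139, 0.07, 0.001]
wrist_force: [0.2, -0.7, 0.3]
gripper_width: 0.0276
grasp_force: 30.0
```

```bash
python3 - <<'E'
from look import look
from rows import *
look("w14")
f=lambda k,z:(.526+(.49-.526)*k,.418+(.107-.418)*k,z)
rows([(f(0,.03),2.5,1),(f(0,.14),2.5,5),(f(.1,.16),3,1),(f(.9,.16),17,10),(f(1,.15),17.2,2)])
E
```

```text
t 22.5 tcp [0.5261 0.4181 0.027 ] x az 2.55 zdir [ 9.0e-04 -2.2e-03 -1.0e+00] q [-0.64  0.52 -0.1   1.59  0.06  1.04 -2.28] F [ 0.2 -0.7  0.3]
-0 0 -0.3 0.1 -0 0
-- [0.5261 0.418  0.03  ] short [-0.0001 -0.     -0.    ] deg 0.07
-0 0 -2.2 0 -0 0
-0 0 -2.2 0 -0 0
-0 0 -2.2 0 -0 0
-0 0 -2.2 0 -0 0
-0 0 -2.2 0 -0 0
-- [0.526  0.4181 0.14  ] short [-0.     -0.0001 -0.    ] deg 0.07
-0.5 3.1 -2 0 -0 -0.5
-- [0.5224 0.3869 0.16  ] short [ 0.  0. -0.] deg 0.07
-0.4 2.5 0 0 -0 -1.4
-0.5 2.5 0 0 -0 -1.4
-0.5 2.4 0 0 -0 -1.4
-0.6 2.4 0 0 -0 -1.4
-0.7 2.4 0 0 -0 -1.4
-0.7 2.4 0 0 -0 -1.4
-0.8 2.4 0 0 -0 -1.4
-0.8 2.4 0 0 -0 -1.4
-0.9 2.3 0 0 -0 -1.4
-1 2.3 0 0 -0 -1.4
-- [0.4932 0.1382 0.1601] short [ 0.0004 -0.0001 -0.0001] deg 0.07
-0.6 1.4 0.5 0 -0 -0.1
-0.6 1.5 0.5 0 -0 -0.1
-- [0.4902 0.1069 0.1502] short [-0.0002  0.0001 -0.0002] deg 0.07
```

carry_out:
  commands:
    - {"tx": 0, "ty": 0, "tz": -0.3, "ax": 0, "ay": 0, "az": 0}
    - {"tx": 0, "ty": 0, "tz": -1.5, "ax": 0, "ay": 0, "az": 0}
    - {"tx": 0, "ty": 0, "tz": -2.5, "ax": 0, "ay": 0, "az": 0}
    - {"tx": 0, "ty": 0, "tz": -2.5, "ax": 0, "ay": 0, "az": 0}
    - {"tx": 0, "ty": 0, "tz": -2.5, "ax": 0, "ay": 0, "az": 0}
    - {"tx": 0, "ty": 0, "tz": -2, "ax": 0, "ay": 0, "az": 0}
    - {"tx": -0.4, "ty": 2, "tz": -1, "ax": 0, "ay": 0, "az": -0.5}
    - {"tx": -0.4, "ty": 2.5, "tz": 0, "ax": 0, "ay": 0, "az": -1.4}
    - {"tx": -0.5, "ty": 2.5, "tz": 0, "ax": 0, "ay": 0, "az": -1.4}
    - {"tx": -0.5, "ty": 2.4, "tz": 0, "ax": 0, "ay": 0, "az": -1.4}
    - {"tx": -0.6, "ty": 2.4, "tz": 0, "ax": 0, "ay": 0, "az": -1.4}
    - {"tx": -0.7, "ty": 2.4, "tz": 0, "ax": 0, "ay": 0, "az": -1.4}
    - {"tx": -0.7, "ty": 2.4, "tz": 0, "ax": 0, "ay": 0, "az": -1.4}
    - {"tx": -0.8, "ty": 2.4, "tz": 0, "ax": 0, "ay": 0, "az": -1.4}
    - {"tx": -0.8, "ty": 2.4, "tz": 0, "ax": 0, "ay": 0, "az": -1.4}
    - {"tx": -0.9, "ty": 2.3, "tz": 0, "ax": 0, "ay": 0, "az": -1.4}
    - {"tx": -1, "ty": 2.3, "tz": 0, "ax": 0, "ay": 0, "az": -1.4}
    - {"tx": -0.9, "ty": 2.3, "tz": 0, "ax": 0, "ay": 0, "az": -0.2}
    - {"tx": 0, "ty": 0, "tz": 0, "ax": 0, "ay": 0, "az": 0}
    - {"tx": 0, "ty": 0, "tz": 0, "ax": 0, "ay": 0, "az": 0}

```text
clock: 24.55
tcp_pos: [0.492, 0.1249, 0.1515]
ee_rot: [3.105, 0.469, 0.003]
wrist_force: [-0.4, 0.7, -1.7]
gripper_width: 0.0275
grasp_force: 30.0
```

```bash
python3 - <<'E'
from look import look
from rows import *
st,s,c=look("w15")
o=orange(s["image"])
for i,b,ce,m in blobs(o,800):
    cn=max(cv2.findContours(m.astype(np.uint8),0,2)[0],key=cv2.contourArea); ap=cv2.approxPolyDP(cv2.convexHull(cn),5,True)[:,0]; print(b,ap.tolist(),plane(c,ap,st["tcp_pos"][2]-.007)[:,:2].round(4).tolist())
rows([((.4895,.1068,.11),17.2,4),((.4895,.1068,.092),17.2,2)],2)
E
```

```text
t 24.55 tcp [0.492  0.1249 0.1515] x az 17.18 zdir [ 2.2e-03 -9.0e-04 -1.0e+00] q [-0.31  0.07  0.01  1.89  0.    1.18 -1.57] F [-0.4  0.7 -1.7]
[  157   114   246   192 37418] [[402, 118], [387, 274], [309, 305], [250, 305], [173, 274], [159, 116]] [[0.5793, 0.0932], [0.5022, 0.0687], [0.4717, 0.1024], [0.4621, 0.1334], [0.4683, 0.1778], [0.5467, 0.2011]]
[ 229  337  103   52 4230] [[328, 352], [331, 372], [307, 386], [249, 388], [229, 372], [232, 352], [246, 337], [313, 337]] [[0.4454, 0.0819], [0.4325, 0.0754], [0.4185, 0.0856], [0.4068, 0.1184], [0.4147, 0.1328], [0.429, 0.1348], [0.4413, 0.1299], [0.4526, 0.0935]]
-0.2 0.44 1.03 0.02 -0.03 0.02
-0.2 0.43 1.04 0.02 -0.02 0.02
-0.2 0.44 1.03 0.02 -0.03 0.01
-0.2 0.43 1.04 0.01 -0.02 0.02
-- [0.4895 0.1068 0.11  ] short [-0. -0.  0.] deg 0.0
-0 0 0.9 0 -0 -0
-0 0 0.9 0 -0 -0
-- [0.4895 0.1068 0.092 ] short [-0. -0.  0.] deg 0.0
```

The plate's front corners confirm that the grip is centred: its mid-edge is within 1 mm of the expected place. Now over the dowels and down.

carry_out:
  commands:
    - {"tx": -0.2, "ty": 0.4, "tz": 1, "ax": 0, "ay": 0, "az": 0}
    - {"tx": -0.2, "ty": 0.4, "tz": 1, "ax": 0, "ay": 0, "az": 0}
    - {"tx": -0.2, "ty": 0.4, "tz": 1, "ax": 0, "ay": 0, "az": 0}
    - {"tx": -0.2, "ty": 0.5, "tz": 1, "ax": 0, "ay": -0.1, "az": 0}
    - {"tx": 0, "ty": 0, "tz": 0.9, "ax": 0, "ay": 0, "az": 0}
    - {"tx": 0, "ty": 0, "tz": 0.9, "ax": 0, "ay": 0, "az": 0}
    - {"tx": 0, "ty": 0, "tz": 0, "ax": 0, "ay": 0, "az": 0}
    - {"tx": 0, "ty": 0, "tz": 0, "ax": 0, "ay": 0, "az": 0}
    - {"tx": 0, "ty": 0, "tz": 0, "ax": 0, "ay": 0, "az": 0}

```text
clock: 25.5
tcp_pos: [0.4897, 0.1067, 0.093]
ee_rot: [3.104, 0.471, 0.0]
wrist_force: [0.2, -0.5, -2.8]
gripper_width: 0.0278
grasp_force: 30.0
```

```bash
python3 - <<'E'
from look import look
look("w16")
E
```

```text
t 25.5 tcp [0.4897 0.1067 0.093 ] x az 17.27 zdir [ 3.e-04 -2.e-03 -1.e+00] q [-0.29  0.11  0.02  1.97 -0.    1.06 -1.54] F [ 0.2 -0.5 -2.8]
```

carry_out:
  commands:
    - {"tx": 0, "ty": 0, "tz": 0.3, "ax": 0, "ay": 0, "az": 0}
    - {"tx": 0, "ty": 0, "tz": 0.3, "ax": 0, "ay": 0, "az": 0}
    - {"tx": 0, "ty": 0, "tz": 0.3, "ax": 0, "ay": 0, "az": 0}
    - {"tx": 0, "ty": 0, "tz": 0.2, "ax": 0, "ay": 0, "az": 0}
    - {"tx": 0, "ty": 0, "tz": 0, "ax": 0, "ay": 0, "az": 0}
    - {"tx": 0, "ty": 0, "tz": 0, "ax": 0, "ay": 0, "az": 0}

```text
clock: 26.15
tcp_pos: [0.4892, 0.1063, 0.0815]
ee_rot: [3.104, 0.471, -0.002]
wrist_force: [-1.1, 0.9, -2.5]
gripper_width: 0.0278
grasp_force: 30.0
```

carry_out:
  commands:
    - {"tx": 0, "ty": 0, "tz": 0.2, "ax": 0, "ay": 0, "az": 0}
    - {"tx": 0, "ty": 0, "tz": 0.2, "ax": 0, "ay": 0, "az": 0}
    - {"tx": 0, "ty": 0, "tz": 0.2, "ax": 0, "ay": 0, "az": 0}
    - {"tx": 0, "ty": 0, "tz": 0, "ax": 0, "ay": 0, "az": 0}
    - {"tx": 0, "ty": 0, "tz": 0, "ax": 0, "ay": 0, "az": 0}

```text
clock: 26.65
tcp_pos: [0.4892, 0.1063, 0.0755]
ee_rot: [3.104, 0.471, -0.002]
wrist_force: [0.1, 0.2, -2.0]
gripper_width: 0.0278
grasp_force: 30.0
```

carry_out:
  commands:
    - {"tx": 0, "ty": 0, "tz": 0.1, "ax": 0, "ay": 0, "az": 0}
    - {"tx": 0, "ty": 0, "tz": 0.1, "ax": 0, "ay": 0, "az": 0}
    - {"tx": 0, "ty": 0, "tz": 0.1, "ax": 0, "ay": 0, "az": 0}
    - {"tx": 0, "ty": 0, "tz": 0, "ax": 0, "ay": 0, "az": 0}
    - {"tx": 0, "ty": 0, "tz": 0, "ax": 0, "ay": 0, "az": 0}
    - {"tx": 0, "ty": 0, "tz": 0, "ax": 0, "ay": 0, "az": 0}

```text
clock: 27.25
tcp_pos: [0.4892, 0.1064, 0.0729]
ee_rot: [3.104, 0.471, -0.001]
wrist_force: [-2.4, -1.2, 2.6]
gripper_width: 0.0276
grasp_force: 30.0
```

carry_out:
  commands:
    - {"tx": 0, "ty": 0, "tz": 0.1, "ax": 0, "ay": 0, "az": 0}
    - {"tx": 0, "ty": 0, "tz": 0, "ax": 0, "ay": 0, "az": 0}
    - {"tx": 0, "ty": 0, "tz": 0, "ax": 0, "ay": 0, "az": 0}
    - {"tx": 0, "ty": 0, "tz": 0, "ax": 0, "ay": 0, "az": 0}

```text
clock: 27.65
tcp_pos: [0.4892, 0.1063, 0.0729]
ee_rot: [3.104, 0.471, -0.002]
wrist_force: [-5.6, -1.1, 9.5]
gripper_width: 0.0276
grasp_force: 30.0
```

carry_out:
  commands:
    - {"tx": 0, "ty": 0, "tz": 0.1, "ax": 0, "ay": 0, "az": 0}
    - {"tx": 0, "ty": 0, "tz": 0, "ax": 0, "ay": 0, "az": 0}
    - {"tx": 0, "ty": 0, "tz": 0, "ax": 0, "ay": 0, "az": 0}
    - {"tx": 0, "ty": 0, "tz": 0, "ax": 0, "ay": 0, "az": 0}
    - {"tx": 0, "ty": 0, "tz": 0, "ax": 0, "ay": 0, "az": 0}
    - {"tx": 0, "ty": 0, "tz": 0, "ax": 0, "ay": 0, "az": 0}

```text
clock: 28.25
tcp_pos: [0.4893, 0.1063, 0.0729]
ee_rot: [3.104, 0.471, -0.002]
wrist_force: [-8.5, -1.7, 16.6]
gripper_width: 0.0282
grasp_force: 30.0
```

```bash
python3 - <<'E'
from look import look
from plant import viewer,state
from h import *
st,s,c=look("w17")
# plate front corners at its top height if closed: z=.066
o=orange(s["image"])
for i,b,ce,m in blobs(o,3000)[:1]:
    ap=cv2.approxPolyDP(cv2.convexHull(max(cv2.findContours(m.astype(np.uint8),0,2)[0],key=cv2.contourArea)),5,True)[:,0]; print(ap.tolist(),plane(c,ap,.066)[:,:2].round(4).tolist())
for n in ("scene","side"):
    v=viewer.snapshot(n); cv2.imwrite(f"pics/{n}9.png",v["image"][:,:,::-1]); cc=cam(v); o=orange(v["image"])
    for i,b,ce,m in blobs(o,150): print(n,b.tolist(),ce.round(1))
    # grey balls outside: look at expected corner projections of the closed pair (z 0.012..0.066)
    a=np.radians(17.2);X=[[.4895+np.cos(a)*x-np.sin(a)*y,.1065+np.sin(a)*x+np.cos(a)*y,z] for z in (.012,.066,.101) for x,y in (((-.075,-.058),(.075,-.058),(-.075,.058),(.075,.058)) if z<.1 else ((0,0),))]
    print(proj(cc,X).round(0).tolist()); print(state()["wrist_force"].round(1))
E
```

```text
t 28.25 tcp [0.4893 0.1063 0.0729] x az 17.25 zdir [-7.0e-04 -2.2e-03 -1.0e+00] q [-0.29  0.14  0.02  1.99 -0.    1.01 -1.54] F [-8.5 -1.7 16.6]
[[402, 118], [387, 274], [309, 305], [250, 305], [172, 273], [159, 116], [187, 110], [328, 110]] [[0.5766, 0.0748], [0.4995, 0.0501], [0.469, 0.0837], [0.4594, 0.1147], [0.4659, 0.1598], [0.5439, 0.1825], [0.5504, 0.1707], [0.5697, 0.1088]]
scene [213, 196, 65, 44, 1823] [244.6 219.3]
[[242.0, 243.0], [279.0, 224.0], [213.0, 231.0], [250.0, 214.0], [241.0, 225.0], [278.0, 207.0], [211.0, 214.0], [249.0, 198.0], [245.0, 199.0]]
[-8.3 -2.2 16.6]
side [225, 201, 56, 42, 1474] [252.  221.9]
[[252.0, 244.0], [281.0, 224.0], [225.0, 231.0], [255.0, 212.0], [251.0, 230.0], [281.0, 210.0], [224.0, 217.0], [255.0, 199.0], [253.0, 205.0]]
[-8.5 -1.9 16.2]
```

The plate hasn't shifted in the grip. The TCP height of 0.0729 m matches a closed joint, and the push is steady at about 16.6 N. Handing in.

```bash
python3 -c "
from plant import job_done
print(job_done())"
```

```text
the job is handed in; nothing more can be done
None
```

I handed the job in at about 28 s: all six balls are in the pocket, the scoop stands back on its old spot, and the upper half is fully home on the dowels, still gripped and pressed down with about 16 N; `job_done` gave no verdict.

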